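Lock the rubber stamps away

TASK

Lock the rubber stamps away in the grey chest: press its red, then yellow, then green button fully down, one at a time, then take the key from its wooden holder, push it fully home in the keyhole and turn it clockwise to the stop to draw the bolt. Slide the cover right open and put all the rubber stamps inside. Slide the cover fully shut, turn the key back to lock it, and stand the key fully back in its holder, leaving the mug and the letters where they are.

Things in the scene. Friction and masses are not known exactly. Their poses are not given: they have to be found in the camera images.
- red_button_top (a point): centre of the top face of the red push button on the chest's lock bay, 18 mm above the chest's top: round cap 26 mm across, standing 6 mm out of a grey collar 42 mm across; the three buttons stand in one row along the chest's x, 42 mm apart, in any order
- red_button (a joint): how far the red button is pressed: 0 out, 0.006 m fully down; a spring pushes it back out and it takes about 5 N to press it fully down
- yellow_button_top (a point): centre of the top face of the yellow push button on the chest's lock bay, 18 mm above the chest's top: round cap 26 mm across, standing 6 mm out of a grey collar 42 mm across; the three buttons stand in one row along the chest's x, 42 mm apart, in any order
- yellow_button (a joint): how far the yellow button is pressed: 0 out, 0.006 m fully down; a spring pushes it back out and it takes about 5 N to press it fully down
- green_button_top (a point): centre of the top face of the green push button on the chest's lock bay, 18 mm above the chest's top: round cap 26 mm across, standing 6 mm out of a grey collar 42 mm across; the three buttons stand in one row along the chest's x, 42 mm apart, in any order
- green_button (a joint): how far the green button is pressed: 0 out, 0.006 m fully down; a spring pushes it back out and it takes about 5 N to press it fully down
- chest: grey steel stamp chest, fixed, 210 mm along x, from y = -145 to +79 mm, 105 mm high (113 with the cover); origin on the underside, under the middle of its open compartment; z up; +x points away from the robot. The compartment is closed by a flat cover that slides to +x; the lock bay is the 70 mm strip on the -y side, with the keyhole and, behind it, the buttons on its top
- keyhole (a point): middle of the keyhole mouth, 105 mm up, level with the chest's top, brass frame round it; axes as the chest's. A straight slot 27 mm along x, 9 mm along y, bevelled 2 mm, through an 8 mm plate; under it sits the turning plug with a slot of the same size. The key goes in from above, either way round, its blade along this x
- lock (a joint): angle of the lock's plug: 0 = locked, slot in line with the keyhole; 1.3 rad = clockwise from above to its stop; from 1.0 rad the bolt frees the cover. Friction 0.04 N m; stays where left. The key has about 0.1 rad of slack, so it turns about 1.4 rad. It turns only when fully home and comes out only when turned back into the keyhole's line
- key: brass double-bit key, 67 mm long, 80 g, starting upright in its holder; origin under the blade's tip, z up the key. From the tip: blade 24 mm along x, 6 mm along y, 14 mm high; neck 6 mm thick; round shoulder 28 mm across from 26 to 31 mm; then the red bow
- key_bow (a point): centre of the key's red plastic bow, 49 mm above the blade's tip; bow 40 mm along x, 10 mm along y, 36 mm high; grip it across y. The shoulder's underside is 23 mm below this point, so fully home this point is 23 mm above the keyhole's mouth (or the holder's)
- holder_slot (a point): middle of the slot's mouth in the top of the wooden key holder fixed to the chest's front below the keyhole (58 mm along x, 44 mm along y; its top, where this point is, is 62 mm above the worktop); axes as the chest's. The slot is 30 mm along x, 12 mm along y, 28 mm deep, its middle 30 mm in front of the chest; the key stands in it blade along x, its shoulder resting on the top
- cover (a joint): how far the chest's cover is slid open (along the chest's +x): 0 shut, 0.14 m fully open; about 2.5 N of friction, stays where it is left; held by the hidden bolt (with about 4 mm of play) until the lock is turned
- cover_grip (a point): middle of the black grip bar that stands up from the cover near its front edge: 12 mm thick along x, 60 mm long along y, 25 mm high; this point is half-way up, 13 mm above the cover's top (126 mm above the worktop). +x is the way the cover opens. Pinch it across x from above and slide it level
- chest_floor (a point): middle of the floor of the chest's compartment, 4 mm above the worktop; axes as the chest's. The inside is 198 mm along x, 150 mm along y; the walls are 92 mm high above the floor at the front, 101 mm at the sides. The shut cover's underside is 101 mm above this floor (86 mm in a 12 mm strip along the -y wall). A fixed deck roofs the part with x above 0.04 m; with the cover fully open, all the rest is uncovered
- stamp_0 (a point): centre, half-way up, of a rubber stamp: light-wood handle, base 22 x 45 mm (long side along y), 84 mm tall, origin 42 mm above its foot, z up along the handle. The turned handle is 26 to 30 mm across at its thickest, and begins 22 mm above the foot; about 60 g. May be absent
- stamp_1 (a point): centre, half-way up, of a rubber stamp: red handle, base 18 x 34 mm (long side along y), 77 mm tall, origin 38 mm above its foot, z up along the handle. The turned handle is 26 to 30 mm across at its thickest, and begins 22 mm above the foot; about 60 g. May be absent
- stamp_2 (a point): centre, half-way up, of a rubber stamp: dark-brown wood handle, base 26 x 50 mm (long side along y), 80 mm tall, origin 40 mm above its foot, z up along the handle. The turned handle is 26 to 30 mm across at its thickest, and begins 22 mm above the foot; about 60 g. May be absent
- mug: green mug, 86 x 118 x 96 mm, origin under its middle; a bystander
- letter_bundle_1: bundle of letters, 117 x 162 x 36 mm, origin under its middle; a bystander
Not all that is in view belongs to the job. What is shaped like the part that bears stamp_1 but purple or turquoise is not meant.

How it is judged:
By the outcome, as a careful person would: the job done as asked, in the order asked, and still so for the second after the job is handed in, with the robot touching nothing.
Of rubber_stamp_0, rubber_stamp_1, rubber_stamp_2 only 2 to 3 are there at a start; the rules pass over those that are not, and their reading is None.
At some moment in a run one of rubber_stamp_0, rubber_stamp_2 may be knocked a few centimetres aside while the robot is not near it.
It also fails if it takes over 200 s, if anything falls off the work surface, if the arm or the gripper's body presses on something with over 40 N, if the wrist force passes 120 N, or if a joint passes its speed limit or range.

ROBOT

A 7-joint arm with a two-finger parallel gripper is mounted at the origin on the work surface; the furniture and walls round the work are solid. World frame = base frame: x ahead of the robot, y to its left, z up, the work surface at z = 0. Lengths are in m, angles in rad, forces in N, time in s.
With the tool pointing down it reaches from about 0.35 to 0.9 m from the base axis. Payload 8.1 kg.
Tool frame: the origin (TCP) lies at the centre of the arm's flange, where the gripper is bolted on; the fingertips stand 178 mm ahead of it and the grasp point (between the pads) lies 159 mm ahead of it; x points along the fingers, z is the direction in which the jaws open and shut, and the axes are right-handed (so a half turn about x gives the same grasp; the last joint's range is limited). The gripper opens to 92 mm and grips with 3 to 60 N. Pads are 19 mm wide; open, the fingers measure 130 mm over their backs; the gripper's body (75 mm by 190 mm) begins 47 mm behind the grasp point.
Start: joints at [-1.204, 0.434, 0.025, 1.573, -0.012, 1.134, -0.075], TCP at [0.283, 0.557, 0.405] pointing down, gripper open.
Joint ranges: [-2.62, 2.62], [-0.44, 2.09], [-1.27, 1.32], [0.08, 2.57], [-1.32, 4.46], [0.12, 2], [-2.74, 2.74]. Speed limits (rad/s): [2.22, 2.22, 3.01, 3.01, 3.14, 3.14, 3.14].

INTERFACE

Orientations are given as a rotation vector (axis times angle).
In Python, from cell import arm, get_image, search_frame, pinpoint gives the robot as it stands.
- The arm moves only by the tool arm_command, never from a script. Its argument "motion" is a list of rows, each a list of 7 numbers: the finger opening in mm, from 0 to 91.8, then the shift along the tool's x, y, z in mm, then the turn, a rotation vector about the tool's x, y, z in degrees. In form: [[fingers, x, y, z, ax, ay, az], ...]. A call has 1 to 5 rows; each row shifts and turns the commanded pose from where the row before left it, along the tool's axes as they then stand; what a row does not reach is not made up. A row lasts 1/8 s, in which the tool goes at most 62.5 mm and 10.7 degrees, less where a joint would pass 70% of its speed; a pose out of reach is approached as far as the arm can. A call with a gripper value outside its range is refused whole. The fingers move at their own pace and stop on an object; "newtons" is the grip in N (left out, the last holds). Time passes only in rows, so rows that do not move let the fingers close. It gives the time, the measured TCP pose, the force and the opening at its end, in the units of the state.
- arm.observe(): the state, without advancing time (a new reading comes with each control period).
- get_image(name): name is "side" or "top"; returns a dict with "frame" (400x640x3 uint8, red, green, blue), "range_z" (400x640 float32, m along the optical axis (not along the pixel's ray), 0 where there is no reading), "K" (3x3 intrinsics, pixels), "distortion" ([k1, k2, p1, p2, k3] as OpenCV has them; the pictures are not rectified), "origin" and "rotation" of the camera in the world. Camera axes: x right, y down, z forward; pixel columns grow to the right and rows downward; lengths in m; the calibration is good to about 2 mm. A picture is of the moment at which its call begins.
- arm.sign_off(): hands the job in, once; it reports no verdict.
Trained networks look in the newest picture that a camera, given by its name, has taken for a name from the list of things; names that differ only in an ending like _2 or _b are one class to them, and where a whole thing is asked for, a point or a joint stands for the part that bears it (a point fixed in the world has none). Each returns a list of dicts, best first, with "p" (0 to 1); they miss things now and then, are a little off and sometimes report something else, mostly with a low value. They report only what shows in the picture. A call takes as long as a camera call. They do not tell look-alikes from the thing itself.
- search_frame(camera, target): "point" ([x, y, z] in m, in world coordinates, good to about 4 mm: the middle of the surface that is visible of it).
- pinpoint(camera, target): "point" ([x, y, z] in m, in world coordinates, good to about 4 mm: a listed point, or the origin of a listed thing).
The state is a dict: "clock": time; "joints": joint angles; "dq": joint speeds; "joint_efforts": joint torques, N m; "position": TCP position; "ee_rot": TCP orientation; "force": force on the tool from outside, world axes, zero at the start; "ft_torque": the same for the moment, N m; "width": opening from 0.0 (shut) to 1.0 (fully open).
Only numpy, scipy, OpenCV 4.12 (cv2) and the standard library are available. Lean on these libraries where they do the work, as an engineer would, in place of code of your own. Each camera call takes 0.05 s, during which the arm holds its last target. There are 200 camera calls.

## Working session

There is one attempt and no reset: what is moved stays moved. The work goes in short steps, Python scripts to look and compute and a tool call to move; the robot and the scene stay as the last step left them, time stands still between calls to the robot, and variables do not carry over. Pictures are saved under pics/ and viewed, about 12 in all and at most 16, crops included, and the job is handed in when it is done.

Besides the shell and the picture viewer there is one more tool, called after "Request:" as name([rows], argument=value, ...), one row to a line, values as JSON. arm_command: Moves the arm, as the interface text tells. Its arguments: {"type":"object","properties":{"motion":{"type":"array"},"newtons":{"type":"number"}},"required":["motion"]}

```bash
ls; mkdir -p pics
cat > h.py <<'E'
import numpy as np, cv2
from cell import arm, get_image, search_frame, pinpoint
from scipy.spatial.transform import Rotation as R
def world(im,u,v,z=None):
    K=np.array(im["K"]);d=np.array(im["distortion"])
    n=cv2.undistortPoints(np.array([[[u,v]]],float),K,d)[0,0]
    r=np.array(im["rotation"]);
    if r.shape!=(3,3): r=R.from_rotvec(r).as_matrix()
    ray=r@np.array([n[0],n[1],1]); o=np.array(im["origin"])
    s=im["range_z"][int(v),int(u)] if z is None else (z-o[2])/ray[2]
    return o+s*ray
def save(im,name,box=None,k=1):
    f=im["frame"][:,:,::-1]
    if box: f=f[box[1]:box[3],box[0]:box[2]]
    cv2.imwrite("pics/"+name,cv2.resize(f,None,fx=k,fy=k,interpolation=cv2.INTER_CUBIC))
E
python3 - <<'E'
from h import *
s=arm.observe()
for k,v in s.items(): print(k,np.round(v,3))
print(R.from_rotvec(s["ee_rot"]).as_matrix().round(2) if len(s["ee_rot"])==3 else s["ee_rot"])
for c in("top","side"):
    im=get_image(c); save(im,c+"0.png"); print(c,im["origin"],np.round(im["rotation"],2).tolist(),im["K"])
for c in("top","side"):
    for t in ["red_button_top","yellow_button_top","green_button_top","keyhole","key_bow","holder_slot","cover_grip","chest","chest_floor","stamp_0","stamp_1","stamp_2","mug","letter_bundle_1"]:
        print(c,t,[(np.round(q["point"],3).tolist(),round(q["p"],2)) for q in pinpoint(c,t)[:4]])
print(arm.observe()["clock"])
E
```

```text
pics
clock 0.0
joints [-1.204  0.435  0.025  1.574 -0.012  1.134 -0.075]
dq [-0.    -0.001  0.001  0.001  0.     0.001  0.   ]
joint_efforts [ 1.0000e-03 -6.6785e+01  9.8500e-01 -3.1445e+01 -6.1000e-02  4.3000e-02
  0.0000e+00]
position [0.283 0.557 0.404]
ee_rot [-0.857  1.397  0.856]
force [0.103 0.845 0.421]
ft_torque [-0.004 -0.054 -0.013]
width 1.002
[[-0.   -0.89  0.45]
 [-0.    0.45  0.89]
 [-1.   -0.   -0.  ]]
top [0.29677882 0.29030618 1.13677843] [-2.18, 2.12, -0.12] [[459.72457236   0.         321.36281885]
 [  0.         459.72457236 202.8357925 ]
 [  0.           0.           1.        ]]
side [ 0.47730735 -0.57654194  0.50095815] [-1.98, -0.09, 0.05] [[367.99482236   0.         316.82847278]
 [  0.         367.99482236 200.62808668]
 [  0.           0.           1.        ]]
top red_button_top [([0.484, 0.242, 0.126], 0.68)]
top yellow_button_top [([0.53, 0.252, 0.128], 0.58)]
top green_button_top [([0.57, 0.251, 0.125], 0.66)]
top keyhole [([0.425, 0.242, 0.103], 0.63)]
top key_bow [([0.357, 0.24, 0.084], 0.63)]
top holder_slot [([0.349, 0.236, 0.067], 0.87)]
top cover
[... 876 characters left out ...]
[]
side holder_slot [([0.355, 0.239, 0.063], 0.81), ([0.458, 0.037, 0.037], 0.44)]
side cover_grip [([0.402, 0.349, 0.126], 0.95)]
side chest [([0.481, 0.354, -0.003], 0.85)]
side chest_floor [([0.483, 0.355, -0.003], 0.32)]
side stamp_0 [([0.369, 0.034, 0.039], 0.85), ([0.46, 0.037, 0.035], 0.84), ([0.407, 0.115, 0.044], 0.8), ([0.495, 0.124, 0.042], 0.62)]
side stamp_1 [([0.369, 0.034, 0.039], 0.85), ([0.46, 0.037, 0.035], 0.84), ([0.407, 0.115, 0.044], 0.8), ([0.495, 0.124, 0.042], 0.62)]
side stamp_2 [([0.369, 0.034, 0.039], 0.85), ([0.46, 0.037, 0.035], 0.84), ([0.407, 0.115, 0.044], 0.8), ([0.495, 0.124, 0.042], 0.62)]
side mug []
side letter_bundle_1 [([0.538, 0.6, -0.002], 0.61)]
1.5
```

View pics/top0.png

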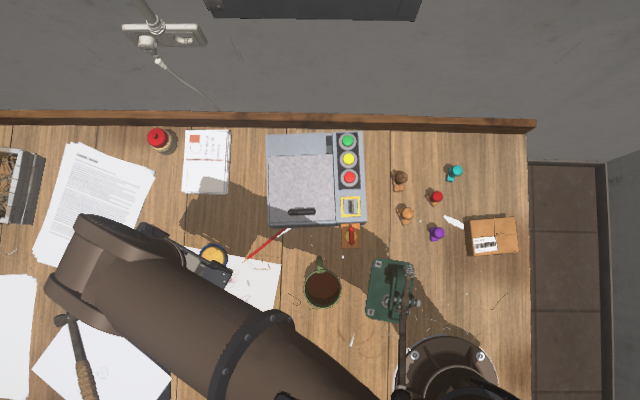

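View pics/side0.png

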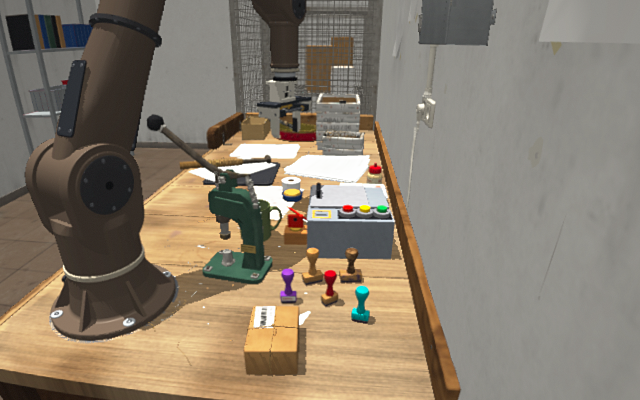

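Top view: red button (349,178), yellow (348,159), green (347,142), keyhole frame (350,207), key (350,236), grip bar (301,211). Stamps: dark brown (400,178), light wood (406,214), red (436,197). The turquoise (456,172) and purple (437,233) ones are the look-alikes to leave alone. A green press with a lever stands at (390,290), an obstacle. Next I refine by colour and depth.

```bash
cat > m.py <<'E'
from h import *
def pts(im):
    K=np.array(im["K"]);d=np.array(im["distortion"]);h,w=im["range_z"].shape
    uv=np.stack(np.meshgrid(np.arange(w),np.arange(h)),-1).reshape(-1,1,2).astype(float)
    n=cv2.undistortPoints(uv,K,d)[:,0]
    r=R.from_rotvec(im["rotation"]).as_matrix() if np.shape(im["rotation"])==(3,) else np.array(im["rotation"])
    z=im["range_z"].reshape(-1,1)
    P=(np.c_[n,np.ones(len(n))]*z)@r.T+np.array(im["origin"]); P[z[:,0]<=0]=np.nan
    return P.reshape(h,w,3)
def hsv(im): return cv2.cvtColor(im["frame"],cv2.COLOR_RGB2HSV).astype(int)
E
python3 - <<'E'
from m import *
ims={c:get_image(c) for c in("top","side")}
for c,im in ims.items():
    P=pts(im);H=hsv(im);sat=(H[...,1]>130)&(H[...,2]>60)
    hue=H[...,0]
    inb=lambda x0,x1,y0,y1,z0,z1:(P[...,0]>x0)&(P[...,0]<x1)&(P[...,1]>y0)&(P[...,1]<y1)&(P[...,2]>z0)&(P[...,2]<z1)
    bay=inb(.46,.60,.22,.28,.118,.135)
    for n,m in {"red":bay&((hue<8)|(hue>172)),"yel":bay&(hue>22)&(hue<35),"grn":bay&(hue>45)&(hue<85),
      "key":inb(.32,.40,.2,.28,.07,.13)&((hue<8)|(hue>172)),"frame":inb(.37,.47,.2,.28,.095,.115)&(hue>18)&(hue<35),
      "grip":inb(.36,.44,.3,.4,.119,.15),
      "covertop":inb(.38,.6,.28,.45,.108,.118)}.items():
        m=m&(sat if n not in("grip","covertop") else True)
        if m.sum()<5: print(c,n,m.sum());continue
        q=P[m]; lo,hi=np.percentile(q,[3,97],0)
        print(c,n,m.sum(),"mean",q.mean(0).round(4),"mid",((lo+hi)/2).round(4),"ext",(hi-lo).round(3))
        if n in("grip","key"):
            w=np.linalg.eigh(np.cov(q[:,:2].T))[1][:,1]; print("  axis deg",np.degrees(np.arctan2(w[1],w[0])).round(1))
    # stamps
    for n,(x,y) in dict(brown=(.495,.122),light=(.41,.11),red=(.456,.037),purple=(.368,.033),turq=(.515,-.01)).items():
        m=inb(x-.045,x+.045,y-.045,y+.045,.004,.1); q=P[m]; t=q[q[:,2]>np.nanmax(q[:,2])-.012]; b=q[q[:,2]<.018]
        print(c,n,"top",t.mean(0).round(3),"zmax",q[:,2].max().round(3),"basecount",len(b), "base",b.mean(0).round(3) if len(b) else "")
        if len(b)>10:
            print("   rect",cv2.minAreaRect((b[:,:2]*1000).astype(np.float32)))
# height map of press
    m=(P[...,0]>.1)&(P[...,0]<.5)&(P[...,1]>-.05)&(P[...,1]<.25)&(P[...,2]>.1)&(P[...,2]<.5)
    q=P[m]
    g={}
    for p in q:
        k=(round(p[0]/.04)*4,round(p[1]/.04)*4); g[k]=max(g.get(k,0),round(p[2]*100))
    print(sorted(g.items()))
E
```

```text
top red 95 mean [0.4818 0.2484 0.1285] mid [0.482  0.2483 0.1284] ext [0.021 0.022 0.007]
top yel 94 mean [0.5238 0.2512 0.1283] mid [0.5238 0.2513 0.1271] ext [0.02  0.022 0.01 ]
top grn 80 mean [0.5651 0.2539 0.1287] mid [0.5656 0.2536 0.1284] ext [0.02  0.019 0.006]
top key 79 mean [0.3538 0.2401 0.1025] mid [0.3538 0.2401 0.0961] ext [0.035 0.009 0.022]
  axis deg -177.1
top frame 80 mean [0.4199 0.2437 0.1077] mid [0.4192 0.2439 0.1076] ext [0.042 0.041 0.006]
top grip 172 mean [0.4017 0.351  0.1364] mid [0.4023 0.3518 0.1312] ext [0.014 0.056 0.022]
  axis deg 94.3
top covertop 4468 mean [0.4687 0.3571 0.1138] mid [0.4776 0.3568 0.113 ] ext [0.181 0.141 0.009]
top brown top [0.496 0.125 0.08 ] zmax 0.087 basecount 144 base [0.491 0.123 0.006]
   rect ((494.8054504394531, 121.92059326171875), (89.8097915649414, 87.72612762451172), 0.28868740797042847)
top light top [0.41  0.11  0.084] zmax 0.09 basecount 163 base [0.406 0.113 0.006]
   rect ((409.99407958984375, 110.17343139648438), (89.25695037841797, 89.5417709350586), 89.8178482055664)
top red top [0.452 0.041 0.077] zmax 0.0
[... 2065 characters left out ...]
e purple top [0.367 0.027 0.073] zmax 0.078 basecount 74 base [0.368 0.024 0.012]
   rect ((367.658447265625, 24.464323043823242), (29.19392967224121, 4.79831600189209), 8.328645706176758)
side turq top [ 0.514 -0.016  0.073] zmax 0.078 basecount 94 base [ 0.515 -0.018  0.012]
   rect ((515.4883422851562, -17.84765625), (35.77295684814453, 13.903870582580566), 6.694675922393799)
[((12, 4), 50), ((12, 8), 50), ((12, 12), 50), ((12, 16), 32), ((16, 12), 27), ((16, 16), 29), ((20, 12), 26), ((20, 16), 26), ((24, 12), 25), ((24, 16), 25), ((28, 12), 25), ((28, 16), 20), ((32, 24), 10), ((36, 24), 10), ((40, 20), 11), ((40, 24), 11), ((44, 20), 11), ((44, 24), 11), ((48, 20), 11), ((48, 24), 13)]
```

Run:
```python
from m import *
im=get_image("side");P=pts(im)
for u,v in[(155,122),(156,118),(175,138),(200,162),(222,180),(240,178)]: print(u,v,P[v,u].round(3))
for u,v in[(95,185),(60,150),(100,100),(110,40),(105,80),(285,20),(280,70)]: print("arm",u,v,P[v,u].round(3))
im=get_image("top");P=pts(im)
for u,v in[(403,300),(405,330),(403,360),(402,385),(400,395),(300,350),(230,340)]: print("top",u,v,P[v,u].round(3))
```

```text
155 122 [0.075 0.147 0.346]
156 118 [0.076 0.152 0.353]
175 138 [0.112 0.152 0.311]
200 162 [0.167 0.14  0.263]
222 180 [0.222 0.111 0.235]
240 178 [0.069 0.72  0.011]
arm 95 185 [ 0.057 -0.049  0.28 ]
arm 60 150 [-0.003 -0.038  0.337]
arm 100 100 [ 0.065 -0.002  0.414]
arm 110 40 [0.081 0.031 0.507]
arm 105 80 [0.073 0.011 0.445]
arm 285 20 [0.291 0.526 0.556]
arm 280 70 [0.276 0.514 0.423]
top 403 300 [0.225 0.146 0.248]
top 405 330 [0.171 0.144 0.265]
top 403 360 [0.125 0.154 0.306]
top 402 385 [0.089 0.16  0.335]
top 400 395 [0.079 0.166 0.357]
top 300 350 [0.221 0.312 0.74 ]
top 230 340 [0.226 0.373 0.735]
```

Request:
arm_command([
  [0,0,0,0,0,0,0],
], newtons=20)

```text
clock: 1.82
position: [0.283, 0.5573, 0.4047]
ee_rot: [-0.857, 1.396, 0.857]
force: [0.3, 0.2, 0.2]
width: 0.936
```

```bash
cat > go.py <<'E'
import sys
from h import *
# usage: go.py x y z az : z = grasp-point height; prints turn about tool x, then shift in the turned tool frame
s=arm.observe(); M=R.from_rotvec(s["ee_rot"]).as_matrix(); p=np.array(s["position"])
az=np.degrees(np.arctan2(M[1,2],M[0,2]))
print("az",az.round(2),"tilt",np.degrees(np.arccos(-M[2,0])).round(2),"x-axis",M[:,0].round(4),"grasp",(p+.159*M[:,0]).round(4),"j",np.round(s["joints"],2),"F",np.round(s["force"],1),"t",round(s["clock"],2))
for a in sys.argv[1:]:
    x,y,z,t=map(float,a.split(",")); d=(t-az+180)%360-180
    c,sn=np.cos(np.radians(t)),np.sin(np.radians(t))
    Z=np.array([c,sn,0]);X=np.array([0,0,-1.]);Y=np.cross(Z,X)
    q=np.array([x,y,z+.159]); e=(q-p)*1000
    print(a,"ax",(-d).round(1),"shift",[(e@v).round(1) for v in(X,Y,Z)]); p=q;az=t
E
python3 go.py .4825,.2475,.170,93.7 .4825,.2475,.143,93.7
```

```text
az 63.08 tilt 0.0 x-axis [ 0.  0. -1.] grasp [0.283  0.5573 0.2457] j [-1.2   0.43  0.02  1.57 -0.01  1.13 -0.08] F [0.3 0.2 0.2] t 1.82
.4825,.2475,.170,93.7 ax -30.6 shift [np.float64(75.7), np.float64(-179.1), np.float64(-322.0)]Traceback (most recent call last):
  File "go.py", line 12, in <module>
    print(a,"ax",(-d).round(1),"shift",[(e@v).round(1) for v in(X,Y,Z)]); p=q;az=t
                 ^^^^^^^^^^
AttributeError: 'float' object has no attribute 'round'
```

```bash
sed -i 's/(-d).round(1)/round(float(-d),1)/; s/(e@v).round(1)/round(float(e@v),1)/' go.py
```

Request:
arm_command([
  [0,0,0,0,-10.2,0,0],
  [0,0,0,0,-10.2,0,0],
  [0,0,0,0,-10.2,0,0],
  [0,0,-20,-40,0,0,0],
  [0,0,-22,-42,0,0,0],
])

```text
clock: 2.45
position: [0.3303, 0.4775, 0.4046]
ee_rot: [-1.257, 1.177, 1.257]
force: [0.3, -0.4, -0.1]
width: 0.394
```

Request:
arm_command([
  [0,0,-27,-48,0,0,0],
  [0,0,-27,-48,0,0,0],
  [0,0,-27,-48,0,0,0],
  [0,0,-27,-48,0,0,0],
  [0,0,-29,-48,0,0,0],
])

```text
clock: 3.08
position: [0.483, 0.2458, 0.405]
ee_rot: [-1.256, 1.177, 1.256]
force: [-0.3, 0.4, 0.1]
width: 0.006
```

Request:
arm_command([
  [0,20,0,0,0,0,0],
  [0,30,0,0,0,0,0],
  [0,20,0,0,0,0,0],
  [0,0,0,0,0,0,0],
])

```text
clock: 3.58
position: [0.4818, 0.2472, 0.3336]
ee_rot: [-1.256, 1.181, 1.257]
force: [-0.3, 0.6, -0.0]
width: 0.003
```

```bash
python3 go.py .4825,.2475,.170,93.7 .4825,.2475,.143,93.7
```

```text
az 93.68 tilt 0.16 x-axis [-0.0024 -0.0015 -1.    ] grasp [0.4814 0.2469 0.1746] j [-0.58  0.37  0.01  1.87 -0.01  0.9   1.07] F [-0.3  0.6 -0. ] t 3.58
.4825,.2475,.170,93.7 ax -0.0 shift [4.6, -0.7, 0.3]
.4825,.2475,.143,93.7 ax -0.0 shift [27.0, 0.0, 0.0]
```

Request:
arm_command([
  [0,18,-1,0,0,0,0],
  [0,12,0,0,0,0,0],
  [0,4,0,0,0,0,0],
  [0,4,0,0,0,0,0],
  [0,0,0,0,0,0,0],
])

```text
clock: 4.2
position: [0.4834, 0.2476, 0.299]
ee_rot: [-1.256, 1.177, 1.256]
force: [-5.8, -2.9, 21.8]
width: 0.005
```

Request:
arm_command([
  [0,2,0,0,0,0,0],
  [0,0,0,0,0,0,0],
])

```text
clock: 4.45
position: [0.4834, 0.2475, 0.2986]
ee_rot: [-1.256, 1.176, 1.255]
force: [-11.9, -6.4, 39.7]
width: 0.006
```

Run:
```python
from m import *
a=get_image("side");b=get_image("top")
fa=cv2.resize(a["frame"][150:260,290:400,::-1],None,fx=4,fy=4,interpolation=3);fb=cv2.resize(b["frame"][120:230,295:390,::-1],None,fx=4,fy=4,interpolation=3)
cv2.imwrite("pics/press1.png",np.hstack([fa,fb])[:, :800])
```

```text
(no output)
```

View pics/press1.png

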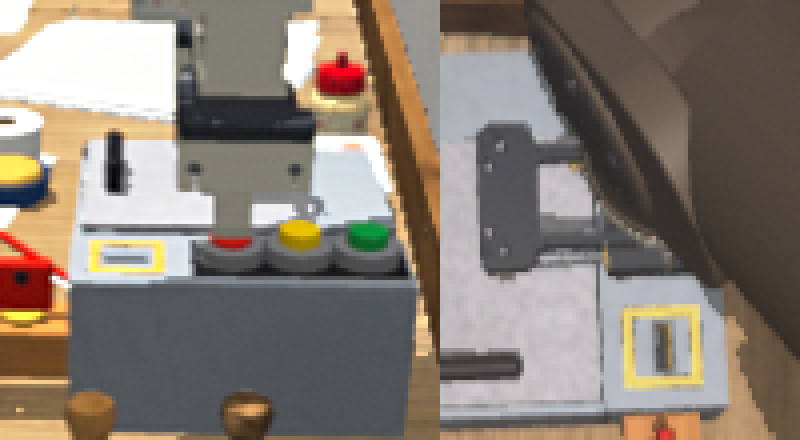

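Side crop: fingertip on the red cap, red at (231,240) sits clearly lower than yellow (300,235) and green (368,235). The 40 N reading says it is at its stop. Next is yellow, stepped to see the travel.

Request:
arm_command([
  [0,-10,0,0,0,0,0],
  [0,-10,0,0,0,0,0],
  [0,0,-21,0,0,0,0],
  [0,0,-21,0,0,0,0],
  [0,0,0,0,0,0,0],
])

```text
clock: 5.18
position: [0.5262, 0.25, 0.3147]
ee_rot: [-1.256, 1.178, 1.255]
force: [0.2, 0.4, -0.5]
width: 0.006
```

```bash
python3 go.py .524,.2502,.143,93.7;python3 - <<'E'
from m import *
im=get_image("side");save(im,"b1.png",(290,180,420,250),6)
E
```

```text
az 93.61 tilt 0.04 x-axis [ 7.e-04 -1.e-04 -1.e+00] grasp [0.5263 0.25   0.1557] j [-0.55  0.45  0.02  1.79 -0.01  0.9   1.11] F [ 0.2  0.4 -0.5] t 5.17
.524,.2502,.143,93.7 ax -0.1 shift [12.7, 2.2, 0.4]
```

Request:
arm_command([
  [0,10,0,0,0,0,0],
  [0,4,0,0,0,0,0],
  [0,0,0,0,0,0,0],
])

```text
clock: 5.6
position: [0.5246, 0.2504, 0.3005]
ee_rot: [-1.256, 1.179, 1.257]
force: [-2.3, 0.1, 4.1]
width: 0.007
```

Request:
arm_command([
  [0,2,0,0,0,0,0],
  [0,0,0,0,0,0,0],
])

```text
clock: 5.85
position: [0.5247, 0.2504, 0.2993]
ee_rot: [-1.256, 1.178, 1.257]
force: [-4.4, 0.5, 10.2]
width: 0.011
```

Request:
arm_command([
  [0,2,0,0,0,0,0],
  [0,0,0,0,0,0,0],
])

```text
clock: 6.1
position: [0.5247, 0.2503, 0.2989]
ee_rot: [-1.256, 1.177, 1.257]
force: [-9.3, -3.5, 24.5]
width: 0.006
```

Request:
arm_command([
  [0,-8,0,0,0,0,0],
  [0,-10,0,0,0,0,0],
  [0,0,-20.5,0.5,0,0,0],
  [0,0,-20.5,0,0,0,0],
  [0,0,0,0,0,0,0],
])

```text
clock: 6.72
position: [0.5671, 0.2529, 0.3146]
ee_rot: [-1.256, 1.179, 1.255]
force: [-0.2, -0.5, -1.0]
width: 0.003
```

Request:
arm_command([
  [0,10,0,0,0,0,0],
  [0,4,0,0,0,0,0],
  [0,2,0,0,0,0,0],
  [0,2,0,0,0,0,0],
  [0,0,0,0,0,0,0],
])

```text
clock: 7.35
position: [0.5655, 0.2533, 0.299]
ee_rot: [-1.256, 1.177, 1.256]
force: [-7.7, -3.9, 23.5]
width: 0.003
```

Request:
arm_command([
  [0,-10,0,0,0,0,0],
  [0,-30,0,0,0,0,0],
  [0,-40,0,0,0,0,0],
  [50,0,60,0,0,0,0],
  [50,0,60,0,0,0,0],
])

```text
clock: 7.98
position: [0.4446, 0.2455, 0.3767]
ee_rot: [-1.256, 1.178, 1.256]
force: [-1.4, 1.3, 0.7]
width: 0.171
```

Request:
arm_command([
  [50,0,50,0,0,0,0],
  [50,0,41,2,0,0,0],
  [50,0,0,0,0,0,0],
])

```text
clock: 8.35
position: [0.3524, 0.2416, 0.3767]
ee_rot: [-1.258, 1.178, 1.259]
force: [1.6, 0.1, 0.9]
width: 0.5
```

```bash
python3 go.py .354,.2395,.095,93.7
```

```text
az 93.87 tilt 0.08 x-axis [-1.3e-03 -6.0e-04 -1.0e+00] grasp [0.3522 0.2415 0.2177] j [-0.69  0.15 -0.04  2.06  0.01  0.93  0.9 ] F [1.6 0.1 0.9] t 8.35
.354,.2395,.095,93.7 ax 0.2 shift [122.7, -1.5, -2.2]
```

Request:
arm_command([
  [50,40,-1.5,-2,0,0,0],
  [50,40,0,0,0,0,0],
  [50,25,0,0,0,0,0],
  [50,13.5,0,0,0,0,0],
  [50,0,0,0,0,0,0],
])

```text
clock: 8.98
position: [0.3572, 0.2398, 0.2577]
ee_rot: [-1.256, 1.18, 1.256]
force: [0.3, 0.4, 1.5]
width: 0.542
```

```bash
python3 go.py .354,.2395,.099,93.7
python3 - <<'E'
from m import *
im=get_image("side");save(im,"k1.png",(250,150,370,250),6)
E
```

```text
az 93.66 tilt 0.08 x-axis [-0.001 -0.001 -1.   ] grasp [0.357  0.2396 0.0987] j [-0.69  0.33 -0.03  2.2   0.02  0.62  0.9 ] F [0.3 0.4 1.5] t 8.97
.354,.2395,.099,93.7 ax -0.0 shift [-0.3, 3.2, -0.1]
```

View pics/k1.png

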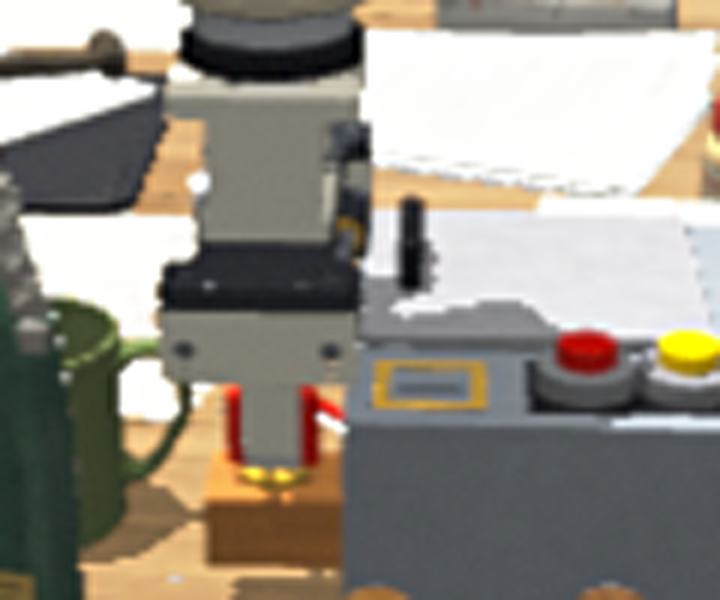

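Side crop: the finger (272,430) is centred on the red bow (228–318), and the pads reach down to just above the shoulder. I'll grip and lift.

Request:
arm_command([
  [0,0,0,0,0,0,0],
  [0,0,0,0,0,0,0],
  [0,0,0,0,0,0,0],
  [0,0,0,0,0,0,0],
  [0,0,0,0,0,0,0],
], newtons=45)

```text
clock: 9.65
position: [0.357, 0.2399, 0.2583]
ee_rot: [-1.256, 1.178, 1.256]
force: [-0.5, -0.5, 1.5]
width: 0.103
```

Request:
arm_command([
  [0,0,0,0,0,0,0],
  [0,0,0,0,0,0,0],
])

```text
clock: 9.9
position: [0.357, 0.2399, 0.2583]
ee_rot: [-1.256, 1.178, 1.256]
force: [-0.4, -1.3, 3.3]
width: 0.112
```

```bash
python3 go.py
```

```text
az 93.68 tilt 0.0 x-axis [ 1.e-04 -0.e+00 -1.e+00] grasp [0.357  0.2399 0.0993] j [-0.69  0.33 -0.03  2.2   0.02  0.62  0.9 ] F [-0.4 -1.3  3.3] t 9.9
```

Request:
arm_command([
  [0,-25,0,0,0,0,0],
  [0,-30,0,0,0,0,0],
  [0,-27,0,0,0,0,0],
  [0,0,0,0,0,0,0],
])

```text
clock: 10.4
position: [0.3574, 0.2403, 0.3416]
ee_rot: [-1.256, 1.174, 1.255]
force: [0.4, 0.0, -1.1]
width: 0.108
```

Request:
arm_command([
  [0,0,-20,0,0,0,0],
  [0,0,-30,0,0,0,0],
  [0,0,-15.5,0,0,0,0],
  [0,0,0,0,0,0,0],
  [0,0,0,0,0,0,0],
])

```text
clock: 11.02
position: [0.4216, 0.244, 0.3396]
ee_rot: [-1.256, 1.18, 1.257]
force: [-0.7, 0.1, -1.3]
width: 0.103
```

```bash
python3 go.py .4224,.2441,.1423,93.7
python3 - <<'E'
from m import *
a=get_image("side");b=get_image("top")
fa=cv2.resize(a["frame"][150:240,290:380,::-1],None,fx=5,fy=5,interpolation=3);fb=cv2.resize(b["frame"][180:250,310:380,::-1],(450,450),interpolation=3)
cv2.imwrite("pics/k2.png",np.hstack([fa,fb])[:, :800])
E
```

```text
az 93.7 tilt 0.1 x-axis [-1.5e-03 -8.0e-04 -1.0e+00] grasp [0.4214 0.2439 0.1806] j [-0.63  0.29 -0.01  1.98  0.    0.87  1.  ] F [-0.7  0.1 -1.3] t 11.03
.4224,.2441,.1423,93.7 ax -0.0 shift [38.3, -0.8, 0.1]
```

View pics/k2.png

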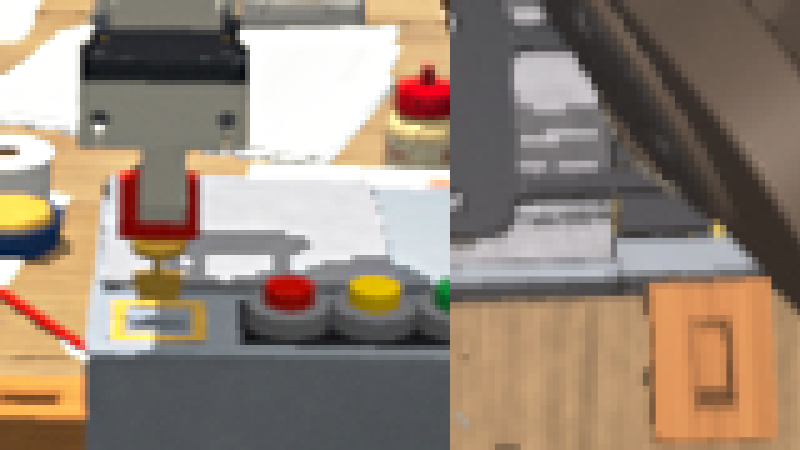

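Key is aloft; its blade (157,285) lines up with the keyhole frame (159,320). I'll go down stepwise.

Request:
arm_command([
  [0,10,-0.8,0,0,0,0],
  [0,6,0,0,0,0,0],
  [0,4,0,0,0,0,0],
  [0,0,0,0,0,0,0],
])

```text
clock: 11.62
position: [0.423, 0.244, 0.3198]
ee_rot: [-1.256, 1.179, 1.257]
force: [-0.5, -0.5, 0.0]
width: 0.108
```

Request:
arm_command([
  [0,4,0,0,0,0,0],
  [0,4,0,0,0,0,0],
  [0,0,0,0,0,0,0],
])

```text
clock: 12.0
position: [0.423, 0.244, 0.3119]
ee_rot: [-1.256, 1.179, 1.256]
force: [-0.3, -2.1, -1.2]
width: 0.108
```

Entering freely.

Request:
arm_command([
  [0,4,0,0,0,0,0],
  [0,4,0,0,0,0,0],
  [0,2,0,0,0,0,0],
  [0,0,0,0,0,0,0],
])

```text
clock: 12.5
position: [0.4231, 0.2441, 0.302]
ee_rot: [-1.256, 1.179, 1.257]
force: [-0.0, -1.8, -1.3]
width: 0.102
```

Request:
arm_command([
  [0,1.5,0,0,0,0,0],
  [0,0,0,0,0,0,0],
])

```text
clock: 12.75
position: [0.4231, 0.2441, 0.3013]
ee_rot: [-1.256, 1.178, 1.256]
force: [-1.9, -3.7, 8.4]
width: 0.102
```

Request:
arm_command([
  [0,0,0,0,8,0,0],
  [0,0,0,0,9,0,0],
  [0,0,0,0,9,0,0],
  [0,0,0,0,9,0,0],
  [0,0,0,0,0,0,0],
])

```text
clock: 13.38
position: [0.4231, 0.2431, 0.3014]
ee_rot: [-0.797, 1.421, 0.795]
force: [-2.4, -8.9, 11.1]
width: 0.107
```

```bash
python3 go.py;python3 -c "
from h import *;print(arm.observe()['ft_torque'])"
```

```text
az 58.5 tilt 0.08 x-axis [-2.0e-04 -1.4e-03 -1.0e+00] grasp [0.4231 0.2429 0.1424] j [-0.74  0.34  0.14  2.03 -0.06  0.78  0.46] F [-2.4 -8.9 11.1] t 13.38
[-1.92857013  0.64796721  0.01858754]
```

Request:
arm_command([
  [0,0,0,0,9,0,0],
  [0,0,0,0,9,0,0],
  [0,0,0,0,9,0,0],
  [0,0,0,0,9,0,0],
  [0,0,0,0,0,0,0],
])

```text
clock: 14.0
position: [0.4225, 0.2427, 0.3013]
ee_rot: [-0.309, 1.551, 0.307]
force: [-6.9, -9.4, 17.8]
width: 0.105
```

Request:
arm_command([
  [0,0,0,0,6,0,0],
  [0,0,0,0,4,0,0],
  [0,0,0,0,2,0,0],
  [0,0,0,0,0,0,0],
])

```text
clock: 14.5
position: [0.4219, 0.2427, 0.3013]
ee_rot: [-0.147, 1.57, 0.144]
force: [-9.7, -11.4, 22.2]
width: 0.104
```

```bash
python3 go.py;python3 -c "
from h import *;print(arm.observe()['ft_torque'])"
```

```text
az 10.64 tilt 0.25 x-axis [-0.0038 -0.0022 -1.    ] grasp [0.4213 0.2424 0.1423] j [-0.9   0.34  0.34  2.05 -0.16  0.78 -0.28] F [ -9.7 -11.4  22.2] t 14.5
[-2.57628222  2.54414984  0.19152261]
```

Turned 83° (slack plus stop), with torque up from 0.02 to 0.19 N m, so it's at the stop. I'll release and go to the cover's grip bar.

Request:
arm_command([
  [35,0,0,0,0,0,0],
  [35,0,0,0,0,0,0],
  [35,0,0,0,0,0,0],
  [35,0,0,0,0,0,0],
])

```text
clock: 15.0
position: [0.4232, 0.2443, 0.3007]
ee_rot: [-0.146, 1.566, 0.147]
force: [0.5, 0.4, 1.3]
width: 0.378
```

Request:
arm_command([
  [50,-30,0,0,0,0,0],
  [50,-35,0,0,0,0,0],
  [50,0,0,0,6.9,0,0],
  [50,0,0,0,0,0,0],
])

```text
clock: 15.5
position: [0.4231, 0.2442, 0.3659]
ee_rot: [-0.052, 1.57, 0.053]
force: [0.5, -0.6, -0.5]
width: 0.544
```

```bash
python3 go.py .404,.3505,.175,3.7 .404,.3505,.14,3.7
```

```text
az 3.82 tilt 0.03 x-axis [ 4.e-04  4.e-04 -1.e+00] grasp [0.4232 0.2443 0.2069] j [-0.95  0.26  0.39  1.97 -0.12  0.93 -0.43] F [ 0.5 -0.6 -0.5] t 15.5
.404,.3505,.175,3.7 ax 0.1 shift [31.9, 107.3, -12.2]
.404,.3505,.14,3.7 ax -0.0 shift [35.0, 0.0, 0.0]
```

Request:
arm_command([
  [50,0,50,-6,0,0,0],
  [50,0,57,-6,0,0,0],
  [50,30,0,0,0,0,0],
  [50,25,0,0,0,0,0],
  [50,0,0,0,0,0,0],
])

```text
clock: 16.12
position: [0.4034, 0.3496, 0.3087]
ee_rot: [-0.056, 1.573, 0.051]
force: [-0.1, 0.3, 0.8]
width: 0.546
```

Request:
arm_command([
  [50,11,0,0,0,0,0],
  [10,0,0,0,0,0,0],
  [10,0,0,0,0,0,0],
  [5,0,0,0,0,0,0],
  [5,0,0,0,0,0,0],
], newtons=30)

```text
clock: 16.75
position: [0.4042, 0.3502, 0.3001]
ee_rot: [-0.051, 1.57, 0.052]
force: [-0.2, 0.3, -0.3]
width: 0.16
```

```bash
python3 go.py .404,.3505,.14,3.7
```

```text
az 3.78 tilt 0.04 x-axis [ 4.e-04  5.e-04 -1.e+00] grasp [0.4042 0.3503 0.1411] j [-1.06  0.41  0.32  1.94 -0.18  0.82 -0.57] F [-0.2  0.3 -0.3] t 16.75
.404,.3505,.14,3.7 ax 0.1 shift [1.1, 0.3, -0.1]
```

Request:
arm_command([
  [0,0,0,0,0,0,0],
  [0,0,0,0,0,0,0],
  [0,0,0,10,0,0,0],
  [0,0,0,10,0,0,0],
  [0,0,0,0,0,0,0],
])

```text
clock: 17.38
position: [0.4253, 0.3515, 0.3]
ee_rot: [-0.05, 1.568, 0.052]
force: [3.8, 0.8, 1.8]
width: 0.126
```

Request:
arm_command([
  [0,0,0,25,0,0,0],
  [0,0,0,30,0,0,0],
  [0,0,0,30,0,0,0],
  [0,0,0,25,0,0,0],
  [0,0,0,0,0,0,0],
])

```text
clock: 18.0
position: [0.5358, 0.3588, 0.3]
ee_rot: [-0.05, 1.567, 0.052]
force: [3.5, 0.5, 4.3]
width: 0.13
```

Request:
arm_command([
  [0,0,0,7,0,0,0],
  [0,0,0,4,0,0,0],
  [0,0,0,0,0,0,0],
  [0,0,0,0,0,0,0],
])

```text
clock: 18.5
position: [0.5432, 0.3595, 0.3]
ee_rot: [-0.053, 1.573, 0.052]
force: [-7.0, -1.6, 9.8]
width: 0.126
```

```bash
python3 go.py
```

```text
az 3.82 tilt 0.17 x-axis [-3.e-03 -4.e-04 -1.e+00] grasp [0.5427 0.3594 0.141 ] j [-0.88  0.58  0.32  1.64 -0.22  0.96 -0.41] F [-7.  -1.6  9.8] t 18.5
```

Cover moved 139 mm and reached its stop. I'll release and look at the stamps.

Request:
arm_command([
  [40,0,0,0,0,0,0],
  [40,0,0,0,0,0,0],
  [40,0,0,0,0,0,0],
  [60,-40,0,0,0,0,0],
  [60,-40,0,0,0,0,0],
])

```text
clock: 19.12
position: [0.5447, 0.3593, 0.3801]
ee_rot: [-0.053, 1.571, 0.051]
force: [0.7, 0.8, -0.3]
width: 0.603
```

```bash
cat > st.py <<'E'
from m import *
a=get_image("side");b=get_image("top")
P=pts(a);Q=pts(b);H=hsv(a)
q=[(np.round(o["point"],3).tolist(),round(o["p"],2)) for o in pinpoint("side","stamp_0")]
print(q)
for (x,y,z),p in q:
    m=(abs(P[...,0]-x)<.035)&(abs(P[...,1]-y)<.035)&(P[...,2]>.004)&(P[...,2]<.1);w=P[m]
    if len(w)<20: continue
    bb=w[(w[:,2]>.011)&(w[:,2]<.019)]; t=w[w[:,2]>w[:,2].max()-.015]
    n=(abs(Q[...,0]-x)<.03)&(abs(Q[...,1]-y)<.03)&(Q[...,2]>.06)&(Q[...,2]<.1);tt=Q[n]
    r=cv2.minAreaRect((bb[:,:2]*1000).astype(np.float32)) if len(bb)>5 else None
    col=np.median(a["frame"][m&(P[...,2]>.055)],0)
    print((x,y),"rgb",col,"sideTop",t.mean(0).round(4),"mid",((t.max(0)+t.min(0))/2).round(4),"topTop",tt.mean(0).round(4) if len(tt) else "","rect",np.round(r[1],0) if r else "",round(r[2],1) if r else "")
fa=cv2.resize(a["frame"][225:335,265:405,::-1],(560,440),interpolation=3)
import sys
if len(sys.argv)>1: cv2.imwrite("pics/"+sys.argv[1],fa)
E
python3 st.py s1.png; python3 go.py
```

```text
[([0.46, 0.035, 0.036], 0.94), ([0.515, -0.006, 0.038], 0.78), ([0.408, 0.11, 0.044], 0.7), ([0.369, 0.035, 0.038], 0.66), ([0.496, 0.122, 0.041], 0.63)]
(0.46, 0.035) rgb [141.5   9.   27. ] sideTop [0.4517 0.031  0.0725] mid [0.4515 0.0339 0.0706] topTop [0.452  0.0414 0.0763] rect [34. 15.] 10.1
(0.515, -0.006) rgb [  0.  144.  137.5] sideTop [ 0.5142 -0.0159  0.0723] mid [ 0.5142 -0.0129  0.0707] topTop [ 0.5123 -0.0065  0.0761] rect [35. 11.] 4.4
(0.408, 0.11) rgb [131.  95.  52.] sideTop [0.4094 0.1013 0.0792] mid [0.4092 0.1048 0.0778] topTop  rect [45. 16.] 8.0
(0.369, 0.035) rgb [111.  60. 121.] sideTop [0.3667 0.027  0.0724] mid [0.3666 0.0298 0.0711] topTop [0.3668 0.0374 0.076 ] rect [ 7. 29.] 89.2
(0.496, 0.122) rgb [104.  79.  53.] sideTop [0.4939 0.1157 0.0754] mid [0.4938 0.1196 0.0742] topTop  rect [15. 50.] 85.2
az 3.76 tilt 0.25 x-axis [ 0.0036  0.0026 -1.    ] grasp [0.5461 0.3599 0.223 ] j [-0.89  0.51  0.35  1.55 -0.19  1.11 -0.43] F [ 0.3  0.2 -0.9] t 19.27
```

View pics/s1.png

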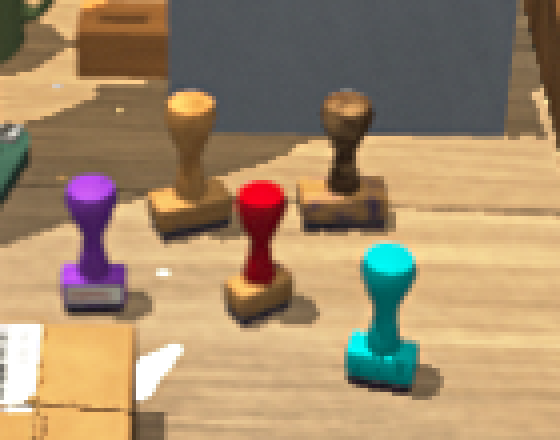

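Crop: light wood (190,160), dark brown (347,155) and red (262,240) are the three stamps. Purple (90,240) and turquoise (385,310) have the right shape but the wrong colour, so they stay. The brown stamp goes first.

```bash
python3 go.py .4965,.124,.223,-5 .4965,.124,.068,-5
```

```text
az 3.76 tilt 0.25 x-axis [ 0.0036  0.0026 -1.    ] grasp [0.5461 0.3599 0.223 ] j [-0.89  0.51  0.35  1.55 -0.19  1.11 -0.43] F [ 0.3  0.2 -0.9] t 19.27
.4965,.124,.223,-5 ax 8.8 shift [0.0, -238.9, -28.3]
.4965,.124,.068,-5 ax -0.0 shift [155.0, 0.0, 0.0]
```

Request:
arm_command([
  [60,0,0,0,8.8,0,0],
  [60,0,-58,-7,0,0,0],
  [60,0,-60,-7,0,0,0],
  [60,0,-60,-7,0,0,0],
  [60,0,-61,-7,0,0,0],
])

```text
clock: 19.9
position: [0.495, 0.1219, 0.3788]
ee_rot: [0.068, 1.571, -0.069]
force: [0.7, 0.0, -0.2]
width: 0.655
```

Request:
arm_command([
  [60,30,0,0,0,0,0],
  [60,50,0,0,0,0,0],
  [60,30,0,0,0,0,0],
  [60,0,0,0,0,0,0],
])

```text
clock: 20.4
position: [0.4947, 0.1234, 0.2674]
ee_rot: [0.067, 1.575, -0.071]
force: [-0.0, -0.7, 0.9]
width: 0.654
```

```bash
python3 st.py | grep -v "^\["; python3 go.py .4965,.124,.068,-5
```

```text
(0.406, 0.109) rgb [120.   85.   47.5] sideTop [0.4092 0.1013 0.0794] mid [0.4093 0.1042 0.078 ] topTop [0.4046 0.1104 0.0826] rect [45. 16.] 20.8
(0.368, 0.031) rgb [111.  60. 126.] sideTop [0.3668 0.0271 0.0723] mid [0.3664 0.0305 0.0708] topTop [0.3668 0.0375 0.0762] rect [29.  5.] 10.3
(0.493, 0.123) rgb [83. 63. 43.] sideTop [0.4949 0.1131 0.0946] mid [0.4927 0.1178 0.0943] topTop  rect [23. 53.] 72.4
(0.459, 0.036) rgb [138.  10.  29.] sideTop [0.4518 0.0312 0.0725] mid [0.4515 0.0337 0.0714] topTop [0.449  0.0484 0.0749] rect [35. 14.] 19.4
(0.516, -0.006) rgb [  0.  145.5 140. ] sideTop [ 0.5142 -0.0158  0.0722] mid [ 0.5143 -0.012   0.0706] topTop  rect [35. 12.] 7.4
az -5.03 tilt 0.06 x-axis [ 1.e-03  2.e-04 -1.e+00] grasp [0.4966 0.1238 0.1116] j [-0.65  0.43  0.39  2.02 -0.24  0.73 -0.19] F [-0.4  0.7  0.8] t 20.55
.4965,.124,.068,-5 ax -0.0 shift [43.6, 0.2, 0.1]
```

Request:
arm_command([
  [60,22,0,0,0,0,0],
  [60,21,0,0,0,0,0],
  [20,0,0,0,0,0,0],
  [10,0,0,0,0,0,0],
  [10,0,0,0,0,0,0],
], newtons=25)

```text
clock: 21.18
position: [0.4965, 0.1239, 0.2279]
ee_rot: [0.069, 1.568, -0.068]
force: [-0.2, -0.2, 1.1]
width: 0.378
```

Request:
arm_command([
  [10,0,0,0,0,0,0],
  [10,-5,0,0,0,0,0],
  [10,-40,0,0,0,0,0],
  [10,-60,0,0,0,0,0],
  [10,-60,0,0,0,0,0],
])

```text
clock: 21.8
position: [0.4956, 0.1235, 0.3936]
ee_rot: [0.069, 1.57, -0.07]
force: [1.3, 0.6, -0.8]
width: 0.303
```

```bash
python3 go.py .4865,.3787,.233,93.7 .4865,.3787,.073,93.7
```

```text
az -5.04 tilt 0.04 x-axis [-5.e-04 -5.e-04 -1.e+00] grasp [0.4955 0.1235 0.2346] j [-0.72  0.27  0.47  1.89 -0.14  1.02 -0.28] F [ 1.3  0.6 -0.8] t 21.8
.4865,.3787,.233,93.7 ax -98.7 shift [1.6, -7.4, 255.2]
.4865,.3787,.073,93.7 ax -0.0 shift [160.0, 0.0, 0.0]
```

Request:
arm_command([
  [10,0,0,0,-9.9,0,0],
  [10,0,0,0,-9.9,0,0],
  [10,0,0,0,-9.9,0,0],
  [10,0,0,0,-9.9,0,0],
  [10,0,0,0,-9.9,0,0],
])

```text
clock: 22.42
position: [0.4958, 0.1236, 0.392]
ee_rot: [-0.611, 1.483, 0.611]
force: [0.8, -0.3, -0.1]
width: 0.301
```

Request:
arm_command([
  [10,0,0,0,-9.9,0,0],
  [10,0,0,0,-9.9,0,0],
  [10,0,0,0,-9.9,0,0],
  [10,0,0,0,-9.9,0,0],
  [10,0,0,0,-9.6,0,0],
])

```text
clock: 23.05
position: [0.4958, 0.1235, 0.3919]
ee_rot: [-1.26, 1.176, 1.26]
force: [-0.2, 0.2, -0.3]
width: 0.304
```

Request:
arm_command([
  [10,0,-2,45,0,0,0],
  [10,0,-2,55,0,0,0],
  [10,0,-2,55,0,0,0],
  [10,0,-1,55,0,0,0],
  [10,0,0,45,0,0,0],
])

```text
clock: 23.68
position: [0.486, 0.3808, 0.3919]
ee_rot: [-1.257, 1.178, 1.257]
force: [0.0, 1.0, -0.7]
width: 0.306
```

Request:
arm_command([
  [10,20,0,0,0,0,0],
  [10,20,0,0,0,0,0],
  [10,0,0,0,0,0,0],
])

```text
clock: 24.05
position: [0.4861, 0.3782, 0.3504]
ee_rot: [-1.257, 1.182, 1.257]
force: [0.2, -0.5, -0.5]
width: 0.306
```

```bash
python3 go.py .4865,.3787,.073,93.7
python3 - <<'E'
from m import *
a=get_image("side");b=get_image("top")
fa=cv2.resize(a["frame"][130:240,270:400,::-1],(473,400),interpolation=3);fb=cv2.resize(b["frame"][120:240,255:375,::-1],(400,400),interpolation=3)
cv2.imwrite("pics/p1.png",np.hstack([fa,fb])[:, :800])
E
```

```text
az 93.68 tilt 0.2 x-axis [-0.0023 -0.0025 -1.    ] grasp [0.4857 0.3778 0.1914] j [-0.79  0.47  0.06  1.67 -0.03  1.01  0.92] F [ 0.2 -0.5 -0.5] t 24.05
.4865,.3787,.073,93.7 ax -0.0 shift [118.4, -0.4, 0.4]
```

View pics/p1.png

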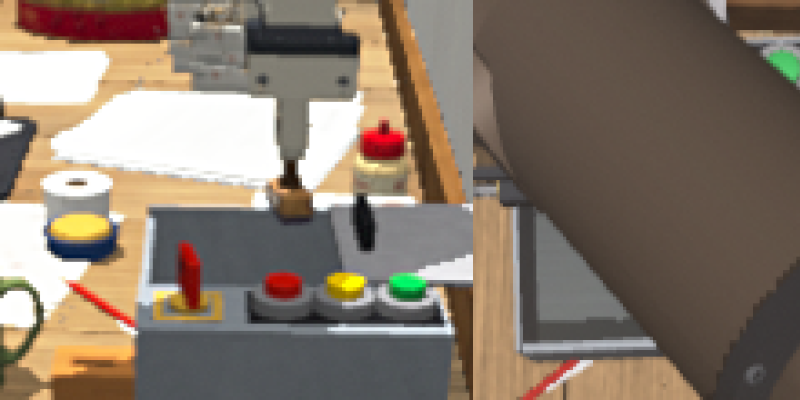

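The brown stamp hangs upright over the open compartment at (292,195), clear of the bar (365,222) and key (188,275). Lowering it now.

Request:
arm_command([
  [10,30,0,0,0,0,0],
  [10,40,0,0,0,0,0],
  [10,30,0,0,0,0,0],
  [10,13,0,0,0,0,0],
  [10,0,0,0,0,0,0],
])

```text
clock: 24.78
position: [0.4868, 0.3787, 0.2391]
ee_rot: [-1.256, 1.178, 1.256]
force: [-0.4, -0.3, -0.1]
width: 0.306
```

Request:
arm_command([
  [10,3,0,0,0,0,0],
  [10,0,0,0,0,0,0],
])

```text
clock: 25.02
position: [0.4869, 0.3789, 0.2367]
ee_rot: [-1.256, 1.176, 1.256]
force: [-0.5, 0.1, -1.2]
width: 0.307
```

```bash
python3 go.py .4865,.3787,.073,93.7
```

```text
az 93.68 tilt 0.09 x-axis [ 0.0012  0.0011 -1.    ] grasp [0.4871 0.3791 0.0777] j [-0.78  0.6   0.05  1.77 -0.04  0.78  0.92] F [-0.5  0.1 -1.2] t 25.02
.4865,.3787,.073,93.7 ax -0.0 shift [4.7, 0.4, -0.2]
```

Request:
arm_command([
  [10,4,0,0,0,0,0],
  [10,1,0,0,0,0,0],
  [44,0,0,0,0,0,0],
  [44,0,0,0,0,0,0],
  [44,0,0,0,0,0,0],
])

```text
clock: 25.65
position: [0.4865, 0.3787, 0.2306]
ee_rot: [-1.256, 1.178, 1.256]
force: [0.6, 0.1, 0.5]
width: 0.48
```

Request:
arm_command([
  [44,-30,0,0,0,0,0],
  [44,-45,0,0,0,0,0],
  [44,-45,0,0,0,0,0],
  [60,-30,0,-30,0,0,0],
  [60,0,0,-60,0,0,0],
])

```text
clock: 26.28
position: [0.4925, 0.2906, 0.3833]
ee_rot: [-1.259, 1.17, 1.258]
force: [0.9, -1.6, -0.4]
width: 0.634
```

Request:
arm_command([
  [60,0,0,-60,0,0,0],
  [60,0,0,-60,0,0,0],
  [60,0,0,0,10,0,0],
  [60,0,0,0,10,0,0],
  [60,0,0,0,10,0,0],
])

```text
clock: 26.9
position: [0.5, 0.1688, 0.3808]
ee_rot: [-0.86, 1.394, 0.86]
force: [-0.4, -0.2, 0.4]
width: 0.655
```

Request:
arm_command([
  [60,0,0,0,10,0,0],
  [60,0,0,0,10,0,0],
  [60,0,0,0,10,0,0],
  [60,0,0,0,10,0,0],
  [60,0,0,0,10,0,0],
])

```text
clock: 27.52
position: [0.5, 0.1692, 0.3807]
ee_rot: [-0.183, 1.563, 0.183]
force: [0.2, -0.7, -0.2]
width: 0.651
```

```bash
python3 st.py | grep -v "^\["; python3 go.py .411,.1095,.18,9 .411,.1095,.071,9
```

```text
(0.513, -0.006) rgb [  0. 141. 134.] sideTop [ 0.5141 -0.0161  0.0721] mid [ 0.5142 -0.0127  0.0703] topTop  rect [35. 11.] 2.8
(0.459, 0.036) rgb [132.   9.  27.] sideTop [0.4518 0.0314 0.0725] mid [0.4514 0.0346 0.0711] topTop  rect [34. 16.] 12.6
(0.372, 0.033) rgb [102.5  54.5 120. ] sideTop [0.3667 0.0272 0.0724] mid [0.3664 0.0295 0.0715] topTop [0.3668 0.0375 0.0763] rect [29.  5.] 9.2
(0.408, 0.111) rgb [116.  82.  46.] sideTop [0.4093 0.1014 0.0792] mid [0.4092 0.1042 0.078 ] topTop [0.4096 0.1102 0.0834] rect [45. 13.] 10.2
(0.489, 0.378) rgb [135.  97.  64.] sideTop [0.5004 0.3769 0.0903] mid [0.503  0.374  0.0921] topTop [0.4858 0.3788 0.0834] rect  
az 13.86 tilt 0.01 x-axis [-1.e-04 -2.e-04 -1.e+00] grasp [0.4999 0.1693 0.2217] j [-0.73  0.31  0.39  1.87 -0.14  1.   -0.04] F [ 0.8  0.1 -0. ] t 27.68
.411,.1095,.18,9 ax 4.9 shift [41.7, -45.1, -97.2]
.411,.1095,.071,9 ax -0.0 shift [109.0, 0.0, 0.0]
```

Request:
arm_command([
  [60,0,0,0,4.9,0,0],
  [60,0,-22,-48,0,0,0],
  [60,0,-23,-49,0,0,0],
  [60,40,0,0,0,0,0],
  [60,50,0,0,0,0,0],
])

```text
clock: 28.3
position: [0.4113, 0.11, 0.2912]
ee_rot: [-0.122, 1.563, 0.126]
force: [0.7, 1.7, 0.5]
width: 0.649
```

Request:
arm_command([
  [60,30,0,0,0,0,0],
  [60,0,0,0,0,0,0],
])

```text
clock: 28.55
position: [0.4103, 0.1095, 0.2594]
ee_rot: [-0.124, 1.571, 0.122]
force: [-0.3, -0.2, 0.2]
width: 0.653
```

```bash
python3 go.py .411,.1095,.071,9
```

```text
az 8.96 tilt 0.24 x-axis [-0.0037 -0.0019 -1.    ] grasp [0.4097 0.1092 0.1004] j [-0.69  0.33  0.38  2.23 -0.21  0.62 -0.  ] F [-0.3 -0.2  0.2] t 28.55
.411,.1095,.071,9 ax -0.0 shift [29.4, -0.1, 0.7]
```

Request:
arm_command([
  [60,29,0,0.5,0,0,0],
  [20,0,0,0,0,0,0],
  [10,0,0,0,0,0,0],
  [10,0,0,0,0,0,0],
  [10,0,0,0,0,0,0],
])

```text
clock: 29.18
position: [0.4118, 0.1101, 0.2325]
ee_rot: [-0.12, 1.566, 0.121]
force: [-1.4, -0.4, 5.5]
width: 0.292
```

Request:
arm_command([
  [10,-5,0,0,0,0,0],
  [10,-40,0,0,0,0,0],
  [10,-60,0,0,0,0,0],
  [10,-60,0,0,0,0,0],
  [10,0,0,0,0,0,0],
])

```text
clock: 29.8
position: [0.4127, 0.1099, 0.401]
ee_rot: [-0.117, 1.56, 0.123]
force: [0.2, 0.3, -0.1]
width: 0.294
```

```bash
python3 go.py .4496,.3763,.236,93.7 .4496,.3763,.075,93.7
```

```text
az 8.78 tilt 0.48 x-axis [ 0.0072  0.0044 -1.    ] grasp [0.4139 0.1106 0.242 ] j [-0.81  0.1   0.47  2.06 -0.06  0.98 -0.16] F [ 0.2  0.3 -0.1] t 29.8
.4496,.3763,.236,93.7 ax -84.9 shift [6.0, -54.0, 263.5]
.4496,.3763,.075,93.7 ax -0.0 shift [161.0, 0.0, 0.0]
```

Request:
arm_command([
  [10,-20,0,0,-9.5,0,0],
  [10,0,0,0,-9.5,0,0],
  [10,0,0,0,-9.5,0,0],
  [10,0,0,0,-9.5,0,0],
  [10,0,0,0,-9.5,0,0],
])

```text
clock: 30.42
position: [0.4112, 0.1097, 0.416]
ee_rot: [-0.77, 1.432, 0.77]
force: [0.4, -0.2, 0.1]
width: 0.298
```

Request:
arm_command([
  [10,0,0,0,-9.5,0,0],
  [10,0,0,0,-9.5,0,0],
  [10,0,0,0,-9.5,0,0],
  [10,0,0,0,-8.9,0,0],
  [10,0,0,0,0,0,0],
])

```text
clock: 31.05
position: [0.4112, 0.1097, 0.4161]
ee_rot: [-1.255, 1.18, 1.256]
force: [-0.5, -0.1, -0.4]
width: 0.3
```

Request:
arm_command([
  [10,0,-14,45,0,0,0],
  [10,0,-14,55,0,0,0],
  [10,0,-14,55,0,0,0],
  [10,0,-12,55,0,0,0],
  [10,0,0,53.5,0,0,0],
])

```text
clock: 31.68
position: [0.449, 0.378, 0.416]
ee_rot: [-1.253, 1.182, 1.252]
force: [0.3, 0.2, -0.3]
width: 0.297
```

Request:
arm_command([
  [10,30,0,0,0,0,0],
  [10,30,0,0,0,0,0],
  [10,0,0,0,0,0,0],
])

```text
clock: 32.05
position: [0.4477, 0.3758, 0.3543]
ee_rot: [-1.255, 1.185, 1.255]
force: [-0.5, -0.2, -0.9]
width: 0.295
```

```bash
python3 go.py .4496,.3763,.0775,93.7
```

```text
az 93.51 tilt 0.32 x-axis [-0.0037 -0.0041 -1.    ] grasp [0.4471 0.3752 0.1953] j [-0.96  0.42  0.23  1.75 -0.11  0.99  0.95] F [-0.5 -0.2 -0.9] t 32.05
.4496,.3763,.0775,93.7 ax -0.2 shift [117.8, -1.9, 0.3]
```

Request:
arm_command([
  [10,30,-1,0,0,0,0],
  [10,40,0,0,0,0,0],
  [10,30,0,0,0,0,0],
  [10,11,0,0,0,0,0],
  [10,0,0,0,0,0,0],
])

```text
clock: 32.67
position: [0.4499, 0.3765, 0.2463]
ee_rot: [-1.256, 1.179, 1.255]
force: [0.3, 0.0, 0.4]
width: 0.294
```

Request:
arm_command([
  [10,4,0,0,0,0,0],
  [10,0,0,0,0,0,0],
])

```text
clock: 32.92
position: [0.4498, 0.3766, 0.2426]
ee_rot: [-1.256, 1.177, 1.256]
force: [0.5, 0.6, -0.9]
width: 0.296
```

Request:
arm_command([
  [10,4,0,0,0,0,0],
  [10,2,0,0,0,0,0],
  [44,0,0,0,0,0,0],
  [44,0,0,0,0,0,0],
  [44,0,0,0,0,0,0],
])

```text
clock: 33.55
position: [0.4495, 0.3764, 0.2356]
ee_rot: [-1.256, 1.178, 1.257]
force: [-0.4, 0.0, 0.0]
width: 0.475
```

Request:
arm_command([
  [44,-30,0,0,0,0,0],
  [44,-45,0,0,0,0,0],
  [44,-45,0,0,0,0,0],
  [60,-30,0,-30,0,0,0],
  [60,0,0,-60,0,0,0],
])

```text
clock: 34.17
position: [0.4556, 0.2881, 0.3881]
ee_rot: [-1.259, 1.17, 1.258]
force: [0.7, -0.9, -0.7]
width: 0.631
```

Request:
arm_command([
  [60,0,0,-60,0,0,0],
  [60,0,0,-60,0,0,0],
  [60,0,0,-60,10,0,0],
  [60,0,0,-60,10,0,0],
  [60,0,0,0,10,0,0],
])

```text
clock: 34.8
position: [0.4596, 0.0424, 0.386]
ee_rot: [-0.855, 1.397, 0.854]
force: [0.0, 1.0, -0.4]
width: 0.658
```

Request:
arm_command([
  [60,0,0,0,10,0,0],
  [60,0,0,0,10,0,0],
  [60,0,0,0,10,0,0],
  [60,0,0,0,10,0,0],
  [60,0,0,0,10,0,0],
])

```text
clock: 35.42
position: [0.4602, 0.0474, 0.3857]
ee_rot: [-0.183, 1.563, 0.183]
force: [0.3, 1.2, 0.5]
width: 0.654
```

```bash
python3 st.py | grep -v "^\["; python3 go.py .454,.040,.18,12 .454,.040,.065,12
```

```text
(0.371, 0.033) rgb [ 88.  41. 102.] sideTop [0.3666 0.0271 0.0724] mid [0.3663 0.0306 0.0713] topTop [0.3668 0.0376 0.0767] rect [29.  6.] 11.2
(0.513, -0.006) rgb [  0. 141. 138.] sideTop [ 0.5142 -0.0156  0.0722] mid [ 0.5142 -0.0118  0.0709] topTop  rect [35. 11.] 4.0
(0.449, 0.375) rgb [136.   97.5  63.5] sideTop [0.4562 0.3683 0.0823] mid [0.4599 0.3736 0.0815] topTop [0.4538 0.3755 0.0861] rect  
(0.457, 0.034) rgb [122.  11.  21.] sideTop [0.4518 0.0312 0.0727] mid [0.4515 0.0333 0.0711] topTop [0.4521 0.0414 0.0763] rect [34. 13.] 13.8
(0.486, 0.376) rgb [136.  96.  58.] sideTop [0.4687 0.3697 0.0817] mid [0.469  0.3738 0.0812] topTop [0.482  0.3782 0.0838] rect  
az 13.86 tilt 0.01 x-axis [-1.e-04 -0.e+00 -1.e+00] grasp [0.4602 0.0475 0.2267] j [-0.73  0.2   0.6   2.01 -0.14  0.97  0.19] F [-0.4 -0.2 -0.5] t 35.58
.454,.040,.18,12 ax 1.9 shift [46.7, -6.0, -7.6]
.454,.040,.065,12 ax -0.0 shift [115.0, 0.0, 0.0]
```

Request:
arm_command([
  [56,30,-6,-7.5,0,0,0],
  [56,50,0,0,0,0,0],
  [56,40,0,0,0,0,0],
  [56,12,0,0,0,0,0],
  [56,0,0,0,0,0,0],
])

```text
clock: 36.2
position: [0.4546, 0.0396, 0.2538]
ee_rot: [-0.189, 1.563, 0.188]
force: [1.2, 0.7, 0.8]
width: 0.611
```

```bash
python3 go.py .454,.040,.065,13
```

```text
az 13.76 tilt 0.05 x-axis [-8.e-04 -2.e-04 -1.e+00] grasp [0.4544 0.0396 0.0948] j [-0.6   0.4   0.51  2.17 -0.33  0.64  0.38] F [1.2 0.7 0.8] t 36.2
.454,.040,.065,13 ax 0.8 shift [29.8, 0.5, -0.5]
```

Request:
arm_command([
  [56,29,0,0.5,0,0,0],
  [20,0,0,0,0,0,0],
  [10,0,0,0,0,0,0],
  [10,0,0,0,0,0,0],
  [10,0,0,0,0,0,0],
])

```text
clock: 36.83
position: [0.4551, 0.0399, 0.2255]
ee_rot: [-0.187, 1.562, 0.188]
force: [-1.1, -0.8, 6.8]
width: 0.269
```

Request:
arm_command([
  [10,0,0,0,0,0,0],
])

```text
clock: 36.95
position: [0.4552, 0.0398, 0.2255]
ee_rot: [-0.187, 1.561, 0.188]
force: [-2.5, -1.6, 8.9]
width: 0.273
```

Request:
arm_command([
  [10,-5,0,0,0,0,0],
  [10,-40,0,0,0,0,0],
  [10,-60,0,0,0,0,0],
  [10,-60,0,0,0,0,0],
  [10,-15,0,0,0,0,0],
])

```text
clock: 37.58
position: [0.4556, 0.0395, 0.4083]
ee_rot: [-0.186, 1.557, 0.188]
force: [0.3, 0.5, -0.5]
width: 0.271
```

Request:
arm_command([
  [10,0,0,0,-9.5,0,0],
  [10,0,0,0,-9.5,0,0],
  [10,0,0,0,-9.5,0,0],
  [10,0,0,0,-9.5,0,0],
  [10,0,0,0,-9.5,0,0],
])

```text
clock: 38.2
position: [0.4545, 0.0398, 0.404]
ee_rot: [-0.835, 1.406, 0.836]
force: [-0.4, 0.5, -0.1]
width: 0.274
```

Request:
arm_command([
  [10,0,0,0,-9.5,0,0],
  [10,0,0,0,-9.5,0,0],
  [10,0,0,0,-9.5,0,0],
  [10,0,0,0,-3.8,0,0],
  [10,0,0,0,0,0,0],
])

```text
clock: 38.83
position: [0.4546, 0.0398, 0.4041]
ee_rot: [-1.253, 1.181, 1.254]
force: [-0.7, -0.3, -0.3]
width: 0.271
```

```bash
python3 go.py .4147,.3741,.246,93.7 .4147,.3741,.0775,93.7
```

```text
az 93.44 tilt 0.08 x-axis [-1.4e-03 -3.0e-04 -1.0e+00] grasp [0.4544 0.0397 0.2451] j [-0.6   0.16  0.46  1.99 -0.08  1.01  1.53] F [-0.7 -0.3 -0.3] t 38.83
.4147,.3741,.246,93.7 ax -0.3 shift [-0.9, 18.2, 336.2]
.4147,.3741,.0775,93.7 ax -0.0 shift [168.5, 0.0, 0.0]
```

Request:
arm_command([
  [10,0,3,45,0,0,0],
  [10,0,3,58,0,0,0],
  [10,0,3,60,0,0,0],
  [10,0,3,60,0,0,0],
  [10,0,3,60,0,0,0],
])

```text
clock: 39.45
position: [0.4222, 0.3232, 0.4044]
ee_rot: [-1.252, 1.181, 1.252]
force: [1.0, 0.5, 0.1]
width: 0.272
```

Request:
arm_command([
  [10,0,3,53,0,0,0],
  [10,30,0,0,0,0,0],
  [10,30,0,0,0,0,0],
  [10,0,0,0,0,0,0],
  [10,0,0,0,0,0,0],
])

```text
clock: 40.08
position: [0.4169, 0.3742, 0.3455]
ee_rot: [-1.253, 1.18, 1.253]
force: [-0.0, 0.5, -0.6]
width: 0.268
```

```bash
python3 go.py .4147,.3741,.0775,93.7
```

```text
az 93.41 tilt 0.03 x-axis [ 4.e-04  4.e-04 -1.e+00] grasp [0.4169 0.3743 0.1865] j [-1.02  0.39  0.26  1.82 -0.12  0.94  0.92] F [-0.   0.5 -0.6] t 40.08
.4147,.3741,.0775,93.7 ax -0.3 shift [109.0, 2.2, 0.0]
```

Request:
arm_command([
  [10,30,2,0,0,0,0],
  [10,40,0,0,0,0,0],
  [10,28,0,0,0,0,0],
  [10,10,0,0,0,0,0],
  [10,0,0,0,0,0,0],
])

```text
clock: 40.7
position: [0.415, 0.3742, 0.2375]
ee_rot: [-1.253, 1.179, 1.253]
force: [0.2, 0.4, 0.1]
width: 0.272
```

Request:
arm_command([
  [10,4,0,0,0,0,0],
  [10,0,0,0,0,0,0],
])

```text
clock: 40.95
position: [0.4147, 0.3742, 0.2334]
ee_rot: [-1.253, 1.179, 1.254]
force: [-0.3, -0.8, -0.3]
width: 0.272
```

Request:
arm_command([
  [10,3,0,0,0,0,0],
  [10,0,0,0,0,0,0],
  [44,0,0,0,0,0,0],
  [44,0,0,0,0,0,0],
  [44,0,0,0,0,0,0],
])

```text
clock: 41.58
position: [0.4146, 0.374, 0.2298]
ee_rot: [-1.254, 1.18, 1.254]
force: [0.4, 0.7, 0.0]
width: 0.47
```

Request:
arm_command([
  [44,-30,0,0,0,0,0],
  [44,-45,0,0,0,0,0],
  [44,-55,0,0,0,0,0],
  [50,-20,0,-40,0,0,0],
  [50,0,0,-60,0,0,0],
])

```text
clock: 42.2
position: [0.421, 0.2747, 0.3816]
ee_rot: [-1.255, 1.174, 1.255]
force: [0.8, -0.9, 0.2]
width: 0.544
```

Request:
arm_command([
  [50,0,0,-60,0,0,0],
  [50,0,0,-60,0,0,0],
  [50,0,0,-60,0,0,0],
  [50,0,0,0,0,0,0],
])

```text
clock: 42.7
position: [0.4315, 0.09, 0.3801]
ee_rot: [-1.249, 1.184, 1.248]
force: [0.3, 0.6, 0.3]
width: 0.546
```

```bash
python3 go.py
python3 - <<'E'
from m import *
a=get_image("side");b=get_image("top")
fa=cv2.resize(a["frame"][160:330,260:420,::-1],(376,400),interpolation=3);fb=cv2.resize(b["frame"][120:240,255:375,::-1],(400,400),interpolation=3)
cv2.imwrite("pics/p2.png",np.hstack([fa,fb])[:, :800])
E
```

```text
az 93.04 tilt 0.03 x-axis [ 3.e-04 -5.e-04 -1.e+00] grasp [0.4315 0.0899 0.2211] j [-0.67  0.16  0.4   2.06 -0.07  0.94  1.39] F [0.3 0.6 0.3] t 42.7
```

View pics/p2.png

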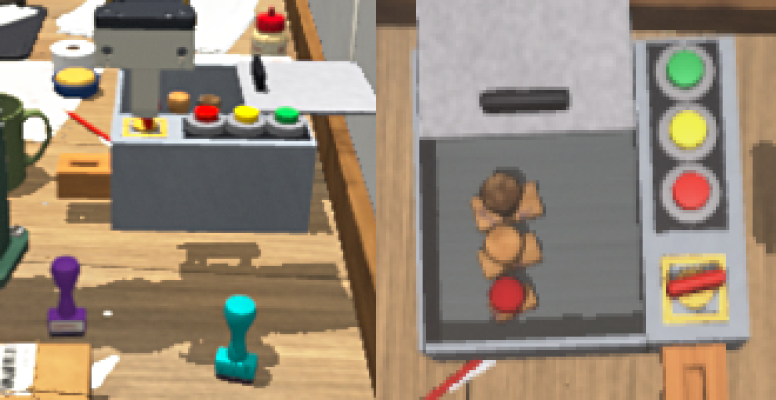

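Top crop: brown (502,195), light wood (502,243) and red (507,295) all stand upright in the compartment. The key is turned in the lock, and purple and turquoise are untouched. Next I shut the cover.

Request:
arm_command([
  [50,0,-30,55,10,0,0],
  [50,0,-20,55,10,0,0],
  [50,0,0,40,10,0,0],
  [50,0,0,0,10,0,0],
  [50,0,0,0,10,0,0],
])

```text
clock: 43.42
position: [0.4949, 0.2447, 0.3791]
ee_rot: [-0.592, 1.489, 0.592]
force: [-0.6, -0.8, 0.1]
width: 0.55
```

Request:
arm_command([
  [50,0,0,0,10,0,0],
  [50,0,0,0,10,0,0],
  [50,0,0,0,10,0,0],
  [50,0,0,0,9.3,0,0],
  [50,0,0,0,0,0,0],
])

```text
clock: 44.05
position: [0.495, 0.2438, 0.3793]
ee_rot: [-0.061, 1.57, 0.06]
force: [-0.1, -0.3, -0.3]
width: 0.544
```

```bash
python3 go.py .5437,.3595,.22,3.7 .5437,.3595,.141,3.7
```

```text
az 4.4 tilt 0.03 x-axis [-4.e-04 -3.e-04 -1.e+00] grasp [0.4949 0.2438 0.2203] j [-1.05  0.38  0.67  1.83 -0.28  1.03 -0.19] F [-0.1 -0.3 -0.3] t 44.05
.5437,.3595,.22,3.7 ax 0.7 shift [0.3, 112.3, 56.1]
.5437,.3595,.141,3.7 ax -0.0 shift [79.0, 0.0, 0.0]
```

Request:
arm_command([
  [50,0,0,0,0.7,0,0],
  [50,0,56,28,0,0,0],
  [50,0,56,28,0,0,0],
  [50,20,0,0,0,0,0],
  [50,30,0,0,0,0,0],
])

```text
clock: 44.68
position: [0.5449, 0.3581, 0.3293]
ee_rot: [-0.05, 1.569, 0.051]
force: [-0.7, -0.1, -1.4]
width: 0.543
```

Request:
arm_command([
  [50,29,0,0,0,0,0],
  [50,0,0,0,0,0,0],
  [10,0,0,0,0,0,0],
  [0,0,0,0,0,0,0],
  [0,0,0,0,0,0,0],
], newtons=30)

```text
clock: 45.3
position: [0.5449, 0.3569, 0.3018]
ee_rot: [-0.047, 1.569, 0.049]
force: [0.3, 0.9, 0.2]
width: 0.268
```

Request:
arm_command([
  [0,0,0,0,0,0,0],
  [0,0,0,0,0,0,0],
])

```text
clock: 45.55
position: [0.5434, 0.3569, 0.3009]
ee_rot: [-0.048, 1.574, 0.048]
force: [-7.0, -1.4, 6.5]
width: 0.124
```

```bash
python3 go.py .404,.3502,.141,3.7
```

```text
az 3.52 tilt 0.19 x-axis [-0.0034 -0.     -1.    ] grasp [0.5428 0.3569 0.1419] j [-1.04  0.63  0.6   1.66 -0.41  0.99 -0.24] F [-7.  -1.4  6.5] t 45.55
.404,.3502,.141,3.7 ax -0.2 shift [0.9, 2.3, -139.5]
```

Request:
arm_command([
  [0,0,0,-10,0,0,0],
  [0,0,0,-25,0,0,0],
  [0,0,0,-30,0,0,0],
  [0,0,0,-30,0,0,0],
  [0,0,0,-25,0,0,0],
])

```text
clock: 46.18
position: [0.424, 0.3491, 0.3009]
ee_rot: [-0.048, 1.569, 0.048]
force: [3.4, 0.0, -0.7]
width: 0.132
```

Request:
arm_command([
  [0,0,0,-12,0,0,0],
  [0,0,0,-6,0,0,0],
  [0,0,0,-4,0,0,0],
  [0,0,0,0,0,0,0],
])

```text
clock: 46.68
position: [0.4031, 0.3478, 0.3009]
ee_rot: [-0.048, 1.571, 0.047]
force: [0.1, -5.3, 5.4]
width: 0.128
```

```bash
python3 go.py
```

```text
az 3.44 tilt 0.03 x-axis [-2.e-04 -5.e-04 -1.e+00] grasp [0.4031 0.3477 0.1419] j [-1.27  0.45  0.63  1.96 -0.35  0.84 -0.39] F [ 0.1 -5.3  5.4] t 46.67
```

Request:
arm_command([
  [0,0,0,-2,0,0,0],
  [0,0,0,0,0,0,0],
  [0,0,0,0,0,0,0],
])

```text
clock: 47.05
position: [0.4025, 0.3477, 0.3009]
ee_rot: [-0.047, 1.567, 0.047]
force: [6.4, -3.4, -1.9]
width: 0.123
```

Request:
arm_command([
  [40,0,0,0,0,0,0],
  [40,0,0,0,0,0,0],
  [40,0,0,0,0,0,0],
  [40,-35,0,0,0,0,0],
  [40,-35,0,0,0,0,0],
])

```text
clock: 47.68
position: [0.4006, 0.3482, 0.3713]
ee_rot: [-0.048, 1.571, 0.047]
force: [1.1, 0.8, 0.3]
width: 0.437
```

```bash
python3 go.py .4231,.2443,.21,10.6 .4231,.2443,.1423,10.6
python3 - <<'E'
from m import *
a=get_image("side");P=pts(a);m=(P[...,0]>.36)&(P[...,0]<.6)&(P[...,1]>.3)&(P[...,1]<.4)&(P[...,2]>.119)&(P[...,2]<.136)
print(P[m].mean(0).round(4))
m=(P[...,0]>.38)&(P[...,0]<.46)&(P[...,1]>.2)&(P[...,1]<.28)&(P[...,2]>.115)&(P[...,2]<.16)
print(P[m].mean(0).round(4),P[m].max(0).round(3))
E
```

```text
az 3.49 tilt 0.06 x-axis [-8.e-04 -8.e-04 -1.e+00] grasp [0.4004 0.3481 0.2123] j [-1.33  0.36  0.69  1.89 -0.27  0.99 -0.47] F [1.1 0.8 0.3] t 47.67
.4231,.2443,.21,10.6 ax -7.1 shift [2.3, -106.3, 3.0]
.4231,.2443,.1423,10.6 ax -0.0 shift [67.7, 0.0, 0.0]
[0.4023 0.3338 0.1292]
[0.4194 0.2309 0.1335] [0.426 0.256 0.147]
```

Request:
arm_command([
  [40,0,0,0,-7.1,0,0],
  [40,0,-53,1.5,0,0,0],
  [40,0,-53,1.5,0,0,0],
  [40,0,0,0,0,0,0],
])

```text
clock: 48.22
position: [0.424, 0.2405, 0.371]
ee_rot: [-0.14, 1.566, 0.14]
force: [0.1, 0.6, 0.7]
width: 0.439
```

```bash
python3 go.py .4231,.2443,.1423,10.6
```

```text
az 10.22 tilt 0.0 x-axis [-1.e-04  0.e+00 -1.e+00] grasp [0.424  0.2405 0.212 ] j [-1.18  0.28  0.7   1.99 -0.22  0.95 -0.2 ] F [0.1 0.6 0.7] t 48.23
.4231,.2443,.1423,10.6 ax -0.4 shift [69.7, 3.9, -0.2]
```

Request:
arm_command([
  [40,25,3.8,-0.4,-0.4,0,0],
  [40,30,0,0,0,0,0],
  [40,14,0,0,0,0,0],
  [40,0,0,0,0,0,0],
])

```text
clock: 48.72
position: [0.4219, 0.2484, 0.3012]
ee_rot: [-0.151, 1.567, 0.15]
force: [0.5, -0.9, 0.9]
width: 0.433
```

```bash
python3 go.py .4231,.2443,.1423,10.6
```

```text
az 10.99 tilt 0.1 x-axis [-0.0012 -0.0011 -1.    ] grasp [0.4217 0.2482 0.1422] j [-1.13  0.38  0.64  2.06 -0.32  0.8  -0.11] F [ 0.5 -0.9  0.9] t 48.73
.4231,.2443,.1423,10.6 ax 0.4 shift [-0.1, -4.2, 0.4]
```

Request:
arm_command([
  [0,0,0,0,0,0,0],
  [0,0,0,0,0,0,0],
  [0,0,0,0,0,0,0],
  [0,0,0,0,0,0,0],
  [0,0,0,0,0,0,0],
], newtons=45)

```text
clock: 49.35
position: [0.421, 0.2479, 0.3016]
ee_rot: [-0.151, 1.569, 0.151]
force: [-6.1, -0.4, 4.8]
width: 0.107
```

```bash
python3 go.py .4231,.2443,.1423,10.6
```

```text
az 11.01 tilt 0.2 x-axis [-3.4e-03 -5.0e-04 -1.0e+00] grasp [0.4204 0.2479 0.1426] j [-1.13  0.38  0.64  2.06 -0.32  0.8  -0.11] F [-6.1 -0.4  4.8] t 49.35
.4231,.2443,.1423,10.6 ax 0.4 shift [0.3, -4.0, 1.4]
```

The grip sits about 4 mm off-centre along the bow, so I'll re-grip centred.

Request:
arm_command([
  [25,0,0,0,0,0,0],
  [25,0,0,0,0,0,0],
  [25,0,-4.5,0,0,0,0],
  [25,0,0,0,0,0,0],
])

```text
clock: 49.85
position: [0.4233, 0.2432, 0.3018]
ee_rot: [-0.15, 1.565, 0.15]
force: [-0.1, 0.6, -0.3]
width: 0.268
```

```bash
python3 go.py .4220,.2435,.1423,10.6
```

```text
az 10.94 tilt 0.02 x-axis [ 3.e-04 -0.e+00 -1.e+00] grasp [0.4233 0.2432 0.1428] j [-1.12  0.38  0.64  2.06 -0.31  0.79 -0.1 ] F [-0.1  0.6 -0.3] t 49.85
.4220,.2435,.1423,10.6 ax 0.3 shift [0.5, 0.5, -1.2]
```

Request:
arm_command([
  [0,0,0,0,0,0,0],
  [0,0,0,0,0,0,0],
  [0,0,0,0,0,0,0],
  [0,0,0,0,0,0,0],
])

```text
clock: 50.35
position: [0.4218, 0.2435, 0.3012]
ee_rot: [-0.152, 1.569, 0.15]
force: [-5.3, -0.9, 2.0]
width: 0.104
```

Request:
arm_command([
  [0,0,0,0,-8,0,0],
  [0,0,0,0,-9,0,0],
  [0,0,0,0,-9,0,0],
  [0,0,0,0,-9,0,0],
  [0,0,0,0,0,0,0],
])

```text
clock: 50.98
position: [0.4221, 0.2432, 0.3013]
ee_rot: [-0.627, 1.481, 0.627]
force: [-4.3, -1.2, 0.4]
width: 0.104
```

Request:
arm_command([
  [0,0,0,0,-9,0,0],
  [0,0,0,0,-9,0,0],
  [0,0,0,0,-9,0,0],
  [0,0,0,0,-9,0,0],
  [0,0,0,0,0,0,0],
])

```text
clock: 51.6
position: [0.4221, 0.2435, 0.3013]
ee_rot: [-1.104, 1.275, 1.106]
force: [-5.7, -0.7, 0.4]
width: 0.1
```

```bash
python3 go.py .423,.244,.1423,93.7;python3 -c "
from h import *;print(arm.observe()['ft_torque'])"
```

```text
az 81.93 tilt 0.16 x-axis [-2.7e-03 -8.0e-04 -1.0e+00] grasp [0.4217 0.2434 0.1423] j [-0.88  0.34  0.31  2.05 -0.15  0.78  0.95] F [-5.7 -0.7  0.4] t 51.6
.423,.244,.1423,93.7 ax -11.8 shift [-0.0, -0.9, 0.4]
[-0.09462259  1.36660496 -0.03221495]
```

Request:
arm_command([
  [0,0,0,0,-7,0,0],
  [0,0,0,0,-5,0,0],
  [0,0,0,0,0,0,0],
])

```text
clock: 51.98
position: [0.4221, 0.2437, 0.3012]
ee_rot: [-1.258, 1.179, 1.261]
force: [-5.8, 0.3, 0.5]
width: 0.105
```

```bash
python3 go.py;python3 -c "
from h import *;print(arm.observe()['ft_torque'])"
```

```text
az 93.88 tilt 0.16 x-axis [-2.7e-03 -8.0e-04 -1.0e+00] grasp [0.4216 0.2435 0.1422] j [-0.84  0.34  0.26  2.04 -0.12  0.78  1.14] F [-5.8  0.3  0.5] t 51.98
[-0.04191861  1.43753965  0.00349209]
```

Request:
arm_command([
  [0,0,0,0,-3,0,0],
  [0,0,0,0,-3,0,0],
  [0,0,0,0,0,0,0],
])

```text
clock: 52.35
position: [0.422, 0.2437, 0.3012]
ee_rot: [-1.334, 1.125, 1.337]
force: [-5.7, -0.0, 0.9]
width: 0.11
```

```bash
python3 go.py;python3 -c "
from h import *;print(arm.observe()['ft_torque'])"
```

```text
az 99.85 tilt 0.16 x-axis [-2.7e-03 -8.0e-04 -1.0e+00] grasp [0.4216 0.2436 0.1422] j [-0.82  0.34  0.24  2.04 -0.11  0.78  1.23] F [-5.7 -0.   0.9] t 52.35
[-0.04596088  1.42890294  0.01232692]
```

Request:
arm_command([
  [0,0,0,0,-3,0,0],
  [0,0,0,0,0,0,0],
])

```text
clock: 52.6
position: [0.422, 0.2437, 0.3012]
ee_rot: [-1.371, 1.097, 1.374]
force: [-6.2, -0.3, 0.9]
width: 0.107
```

```bash
python3 go.py;python3 -c "
from h import *;print(arm.observe()['ft_torque'])
a=get_image('side');save(a,'l1.png',(285,160,405,250),6)"
```

```text
az 102.83 tilt 0.17 x-axis [-2.9e-03 -8.0e-04 -1.0e+00] grasp [0.4216 0.2435 0.1422] j [-0.81  0.34  0.22  2.04 -0.11  0.78  1.27] F [-6.2 -0.3  0.9] t 52.6
[-0.01013384  1.47657154 -0.14427943]
```

View pics/l1.png

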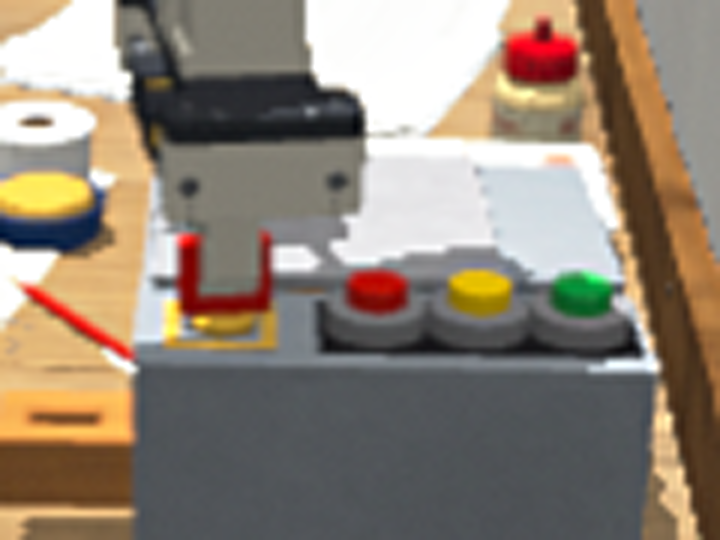

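Key bow at (225,275) in the brass frame. Torque of −0.14 N m shows the plug is back against its locked stop. I'll turn back to line and draw the key out gently.

Request:
arm_command([
  [0,0,0,0,4,0,0],
  [0,0,0,0,4,0,0],
  [0,-3,0,0,0,0,0],
  [0,-3,0,0,0,0,0],
  [0,0,0,0,0,0,0],
])

```text
clock: 53.28
position: [0.4222, 0.2435, 0.3075]
ee_rot: [-1.273, 1.169, 1.275]
force: [-6.9, -0.7, 0.5]
width: 0.104
```

```bash
python3 go.py;python3 -c "
from h import *;print(arm.observe()['ft_torque'])"
```

```text
az 95.0 tilt 0.14 x-axis [-0.0023 -0.001  -1.    ] grasp [0.4218 0.2433 0.1485] j [-0.84  0.33  0.26  2.04 -0.12  0.79  1.15] F [-6.9 -0.7  0.5] t 53.27
[-0.12937243  1.80149755 -0.00645205]
```

Request:
arm_command([
  [0,-3,1,0,0,0,0],
  [0,-4,0,0,0,0,0],
  [0,-5,0,0,0,0,0],
  [0,-6,0,0,0,0,0],
  [0,0,0,0,0,0,0],
])

```text
clock: 53.9
position: [0.4233, 0.2439, 0.327]
ee_rot: [-1.273, 1.163, 1.271]
force: [0.0, 1.0, -0.3]
width: 0.105
```

Request:
arm_command([
  [0,-10,0,0,0,0,0],
  [0,-20,0,0,0,0,0],
  [0,-20,0,0,0,0,0],
  [0,0,0,0,0,0,0],
])

```text
clock: 54.4
position: [0.4228, 0.2438, 0.3775]
ee_rot: [-1.273, 1.163, 1.271]
force: [-0.3, 0.5, -1.3]
width: 0.104
```

```bash
python3 go.py .357,.24,.18,93.7;python3 -c "
from h import *;print(arm.observe()['ft_torque'])
a=get_image('side');save(a,'l2.png',(265,145,365,250),6)"
```

```text
az 94.97 tilt 0.24 x-axis [ 0.0034  0.0025 -1.    ] grasp [0.4234 0.2442 0.2185] j [-0.86  0.24  0.28  1.95 -0.08  0.96  1.11] F [-0.3  0.5 -1.3] t 54.4
.357,.24,.18,93.7 ax 1.3 shift [38.5, 65.9, 0.4]
[ 0.04185011 -0.0101039   0.04089932]
```

View pics/l2.png

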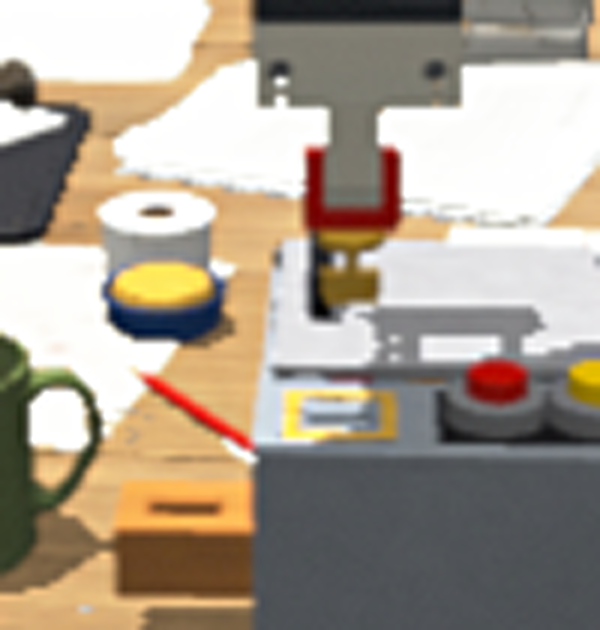

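Key is out and upright: blade (350,285), bow (353,190). The keyhole slot at (340,410) is in line. Next, back to the holder slot.

Request:
arm_command([
  [0,0,0,0,1.3,0,0],
  [0,0,25,0,0,0,0],
  [0,0,30,0,0,0,0],
  [0,0,10.5,0,0,0,0],
  [0,0,0,0,0,0,0],
])

```text
clock: 55.08
position: [0.3565, 0.2395, 0.3756]
ee_rot: [-1.257, 1.178, 1.257]
force: [0.5, -0.7, 0.0]
width: 0.103
```

Request:
arm_command([
  [0,25,0,0,0,0,0],
  [0,25,0,0,0,0,0],
  [0,25,0,0,0,0,0],
  [0,9,0,0,0,0,0],
  [0,0,0,0,0,0,0],
])

```text
clock: 55.7
position: [0.3572, 0.2394, 0.2915]
ee_rot: [-1.256, 1.179, 1.256]
force: [-0.2, -0.5, -0.4]
width: 0.107
```

```bash
python3 go.py .357,.2399,.0993,93.7
```

```text
az 93.64 tilt 0.05 x-axis [-3.e-04 -8.e-04 -1.e+00] grasp [0.3572 0.2393 0.1325] j [-0.91  0.27  0.24  2.18 -0.1   0.7   1.03] F [-0.2 -0.5 -0.4] t 55.7
.357,.2399,.0993,93.7 ax -0.1 shift [33.2, 0.2, 0.5]
```

Request:
arm_command([
  [0,6,0,0.5,0,0,0],
  [0,5,0,0,0,0,0],
  [0,5,0,0,0,0,0],
  [0,0,0,0,0,0,0],
])

```text
clock: 56.2
position: [0.3565, 0.2398, 0.2755]
ee_rot: [-1.256, 1.179, 1.256]
force: [0.5, -0.1, -0.8]
width: 0.106
```

Request:
arm_command([
  [0,5,0,0,0,0,0],
  [0,5,0,0,0,0,0],
  [0,4,0,0,0,0,0],
  [0,0,0,0,0,0,0],
])

```text
clock: 56.7
position: [0.3565, 0.2398, 0.2614]
ee_rot: [-1.256, 1.179, 1.256]
force: [0.3, -0.7, -1.2]
width: 0.102
```

Request:
arm_command([
  [0,3,0,0,0,0,0],
  [0,1,0,0,0,0,0],
  [0,0,0,0,0,0,0],
])

```text
clock: 57.08
position: [0.3567, 0.2399, 0.258]
ee_rot: [-1.256, 1.178, 1.256]
force: [-0.4, -1.1, 4.5]
width: 0.106
```

Seated: z matches its starting value, with 4.5 N of contact. I'll release and retreat.

Request:
arm_command([
  [45,0,0,0,0,0,0],
  [45,0,0,0,0,0,0],
  [45,0,0,0,0,0,0],
  [45,-30,0,0,0,0,0],
  [45,-50,0,0,0,0,0],
])

```text
clock: 57.7
position: [0.3562, 0.2396, 0.3376]
ee_rot: [-1.257, 1.182, 1.257]
force: [1.2, 0.6, 0.3]
width: 0.486
```

Request:
arm_command([
  [45,-40,0,0,0,0,0],
  [45,-20,0,60,0,0,0],
  [45,0,0,60,0,0,0],
  [45,0,0,60,0,0,0],
  [45,0,0,60,0,0,0],
])

```text
clock: 58.32
position: [0.341, 0.4805, 0.3975]
ee_rot: [-1.256, 1.178, 1.256]
force: [0.9, -0.1, -0.1]
width: 0.49
```

Request:
arm_command([
  [45,0,0,50,0,0,0],
  [45,0,0,0,0,0,0],
  [45,0,0,0,0,0,0],
])

```text
clock: 58.7
position: [0.3383, 0.5281, 0.3969]
ee_rot: [-1.257, 1.179, 1.256]
force: [0.0, -0.0, -0.7]
width: 0.489
```

```bash
python3 go.py
python3 - <<'E'
from m import *
a=get_image("side");b=get_image("top");P=pts(b)
m=(P[...,0]>.36)&(P[...,0]<.6)&(P[...,1]>.3)&(P[...,1]<.4)&(P[...,2]>.119)&(P[...,2]<.15);q=P[m]
print("grip top",q.mean(0).round(4),((np.percentile(q,3,axis=0)+np.percentile(q,97,axis=0))/2).round(4))
H=hsv(b);m=(P[...,0]>.32)&(P[...,0]<.40)&(P[...,1]>.2)&(P[...,1]<.28)&(P[...,2]>.07)&((H[...,0]<8)|(H[...,0]>172))&(H[...,1]>130)
print("key top",P[m].mean(0).round(4),P[m].max(0).round(3))
for c in("top","side"):
  for t in["mug","letter_bundle_1","key","cover_grip"]: print(c,t,[(np.round(o["point"],3).tolist(),round(o["p"],2)) for o in pinpoint(c,t)[:2]])
fa=cv2.resize(a["frame"][160:330,250:410,::-1],(376,400),interpolation=3);fb=cv2.resize(b["frame"][115:315,230:410,::-1],(360,400),interpolation=3)
cv2.imwrite("pics/end.png",np.hstack([fa,fb])[:, :800])
E
```

```text
az 93.67 tilt 0.09 x-axis [-1.0e-04 -1.5e-03 -1.0e+00] grasp [0.3383 0.5278 0.2379] j [-1.21  0.44  0.18  1.59 -0.08  1.12  0.62] F [ 0.  -0.  -0.7] t 58.7
grip top [0.4057 0.3524 0.1354] [0.4323 0.3533 0.131 ]
key top [0.3554 0.2413 0.1026] [0.375 0.246 0.11 ]
top mug [([0.253, 0.304, 0.001], 0.94)]
top letter_bundle_1 [([0.533, 0.604, 0.003], 0.74)]
top key [([0.352, 0.236, 0.034], 0.52)]
top cover_grip [([0.407, 0.352, 0.128], 0.71)]
side mug [([0.25, 0.303, -0.001], 0.63), ([0.54, 0.601, -0.001], 0.42)]
side letter_bundle_1 [([0.539, 0.598, 0.0], 0.59)]
side key [([0.357, 0.244, 0.037], 0.59)]
side cover_grip [([0.404, 0.35, 0.126], 0.89)]
```

View pics/end.png

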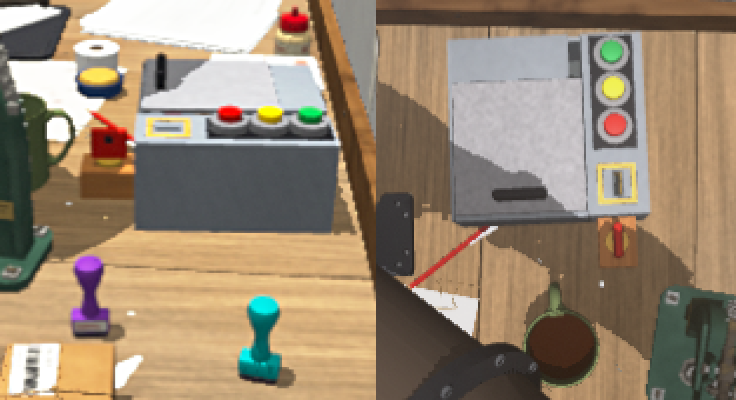

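End view: everything is in place (key at (617,240) in its holder, keyhole slot in line). The grip bar reads 2–3 mm further open than at the start, so I'll measure it the same way as before.

Run:
```python
from m import *
for c in("top","side"):
  for k in range(2):
    im=get_image(c);P=pts(im)
    m=(P[...,0]>.36)&(P[...,0]<.44)&(P[...,1]>.3)&(P[...,1]<.4)&(P[...,2]>.119)&(P[...,2]<.15)
    q=P[m];print(c,q.mean(0).round(4),((np.percentile(q,3,axis=0)+np.percentile(q,97,axis=0))/2).round(4))
    H=hsv(im);m=(P[...,0]>.46)&(P[...,0]<.6)&(P[...,1]>.22)&(P[...,1]<.28)&(P[...,2]>.118)&(P[...,2]<.135)&(H[...,0]<8)&(H[...,1]>130);print("  red",P[m].mean(0).round(4))
```

```text
top [0.4015 0.3511 0.1365] [0.4021 0.3512 0.1311]
  red [0.4819 0.2483 0.1284]
top [0.4013 0.3512 0.1366] [0.4021 0.3512 0.1315]
  red [0.4818 0.2484 0.1288]
side [0.4014 0.3379 0.1326] [0.4006 0.3445 0.1301]
  red [0.4823 0.2399 0.1246]
side [0.4013 0.3385 0.1326] [0.4004 0.3457 0.1294]
  red [0.4821 0.2399 0.1246]
```

Same as at the start to within 0.3 mm, so the cover is shut.

```bash
python3 -c "
from h import *;print(arm.sign_off())"
```

```text
the job is handed in; nothing more can be done
None
```

I've handed the job in after about 59 s of robot time. All three rubber stamps (dark brown, light wood, red) are locked in the grey chest, and the key is back in its holder.

- **Buttons:** I pressed red, yellow and green in that order, each to its stop at 23–40 N. The stops came about 4 mm higher than the given dimensions suggest, but at the same height for all three.
- **Lock and cover:** The key turned 83° clockwise to its stop and the cover slid 139 mm open.
- **Stamps:** The last picture before closing shows all three standing upright inside. The purple and turquoise look-alikes were left alone.
- **Closing up:** I slid the cover back to its stop and turned the key back until it hit the locked stop. I had to re-grip the key once because the first grip was about 4 mm off-centre.

Last checks:
- **Cover:** The grip bar is within 0.3 mm of its starting position in both cameras. A first rough reading suggested 2–3 mm open, but that measurement covered too wide an area, and repeating the original method cleared it.
- **Lock:** The keyhole slot looks in line. The locked state is inferred from the stop I felt, as I did not test it by pulling the cover.
- **Key:** It seated at the same height as at the start, within 0.3 mm.
- **Mug and letters:** Both are where they were, to within the detection accuracy of about 4 mm.

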